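Lock a quarter-turn stop into the display rail, snug against the bread basket

ROBOT

A 6-joint arm with a two-finger parallel gripper is mounted at the origin on the work surface. World frame = base frame: x ahead of the robot, y to its left, z up, the work surface at z = 0. Lengths are in m, angles in rad, forces in N, time in s.
With the tool pointing down it reaches from about 0.375 to 0.9 m from the base axis. Payload 3.1 kg.
Tool frame: the origin (TCP) lies at the very end of the fingers, on their centre line; the grasp point (between the pads) lies 19 mm behind it; x points along the fingers, y is the direction in which the jaws open and shut, and the axes are right-handed (so a half turn about x gives the same grasp; the last joint's range is limited). The gripper opens to 87 mm and grips with 3 to 60 N. Pads are 19 mm wide; open, the fingers measure 117 mm over their backs; the gripper's body (75 mm by 190 mm) begins 51 mm behind the grasp point.
Start: joints at [-1.435, 0.527, 1.433, -0, 1.181, -0.178], TCP at [0.193, -0.594, 0.223] pointing down, gripper open.
Joint ranges: [-3.08, 3.08], [-0.75, 2.2], [0.22, 2.44], [-1.43, 4.57], [0, 2.65], [-2.85, 2.85]. Speed limits (rad/s): [2.79, 2.79, 3.14, 3.14, 3.14, 3.14].

INTERFACE

Orientations are given as a 3x3 rotation matrix whose columns are the frame's x, y, z axes.
In Python, from plant import observe, imaging, workorder gives the robot as it stands. The module is installed in compiled form; this text tells all that it offers.
- The arm moves only by the tool step_arm, never from a script. Its argument "commands" is a list of rows, each an object of numbers: "gripper": the opening, from -1 (shut) to 1 (fully open); "x", "y", "z": the shift along the tool's x, y, z each as a share of 0.04 m, from -1 to 1; "rx", "ry", "rz": the turn, a rotation vector about the tool's x, y, z each as a share of 4 degrees, from -1 to 1. In form: [{"gripper": .., "x": .., "y": .., "z": .., "rx": .., "ry": .., "rz": ..}, ...]. A call has 1 to 20 rows; each row shifts and turns the commanded pose from where the row before left it, along the tool's axes as they then stand; what a row does not reach is not made up. A row lasts 1/12 s, in which the tool goes at most 41.7 mm and 7.16 degrees, less where a joint would pass 70% of its speed; a pose out of reach is approached as far as the arm can. A call with a number of a shift or a turn outside -1 to 1 is refused whole. A call with a gripper value outside its range is refused whole. The fingers move at their own pace and stop on an object; the grip force is fixed at half the most. Time passes only in rows, so rows that do not move let the fingers close. It gives the time, the measured TCP pose, the force and the opening at its end, in the units of the state.
- observe(): the state, without advancing time (a new reading comes with each control period).
- imaging.grab_frame(name): name is "scene" or "top" or "wrist"; returns (picture, depth): 384x512x3 uint8, red, green, blue; 384x512 float32, m along the optical axis (not along the pixel's ray), 0 where there is no reading.
- imaging.camera_info(name): a dict with "fx", "fy", "cx", "cy" (pixels), "k1" (the pictures are not rectified: a ray, as slopes to the right and down, at radius r is drawn at 1 + k1 r^2 times it, then the intrinsics apply), "rvec" (rotation vector, rad) and "tvec" (3), from world to camera coordinates, as OpenCV has them; the wrist camera has in their place "hand_eye" (4x4, takes a point from camera to tool coordinates, whose origin is the TCP and whose axes are the tool frame's). Camera axes: x right, y down, z forward; pixel columns grow to the right and rows downward; lengths in m; the calibration is good to about 2 mm. A picture is of the moment at which its call begins: read the wrist's pose just before it. camera_info takes no time and is no camera call.
- workorder.hand_in(): hands the job in, once; it reports no verdict.
The state is a dict: "t": time; "qpos": joint angles; "dq": joint speeds; "joint_efforts": joint torques, N m; "ee_pos": TCP position; "tcp_rot": TCP orientation; "ft_force": force on the tool from outside, world axes, zero at the start; "wrist_torque": the same for the moment, N m; "opening": finger opening in m.
Only numpy, scipy, OpenCV 4.12 (cv2) and the standard library are available. Lean on these libraries where they do the work, as an engineer would, in place of code of your own. Each camera call takes 0.05 s, during which the arm holds its last target. There are 200 camera calls.

TASK

The van is about to drive off: take the basket stop out of its wooden holder, put its nut into the open slot of the steel rail about midway between the wicker basket and the wooden tray, press it down against its spring, turn it a quarter turn clockwise and let it come up so that it catches under the rail's lips. Then slide the caught stop along the rail until you feel it press with a few newtons against the side of the wicker basket, and let go of it there. Work gently and by feel: do not force the nut in the rail, do not drop or tip the stop, do not shove the basket along, and leave everything else where it is.

Things in the scene. Friction and masses are not known exactly. Their poses are not given: they have to be found in the camera images.
- stop_grip (a point): Loose basket stop, 71 mm tall, 0.2 kg, upright in the holder; on top a flat upright steel bar to hold it by, 12 mm thick (along x: jaws close along x), 50 mm long (y), 34 mm high. Point: the bar's centre, on the stud's axis, 54 mm above the nut's underside. z up the stud. A half turn about z makes no difference. 25 mm below it the bare 12 mm stud shows, with the spring.
- stop_nut (a point): Centre of the stop's foot, a steel strut nut 34.5 mm long (x), 19 mm wide (y), 9 mm thick; the bar above stands square to it. Across its top near each end is a groove 5 mm wide, 2.5 mm deep, for the rail's lips. Two opposite corners are rounded: in the rail it turns only clockwise seen from above and the side walls stop it 0 to 8 degrees past the quarter turn.
- slot_mid (a point): Middle of the rail's slot, at the level of the rail's top face; y along the slot, x across it, away from the robot. The rail is a fixed steel strut, 840 mm long, 41.3 mm wide and high, left to right ahead of the robot. Slot open upward, 22 mm wide, full length; lips turned down 7 mm (2.5 mm sheet); inside 36.3 mm wide, 31 mm deep below the lips.
- frame: Rail plus wooden bearer 200 mm behind it; origin on the counter under slot_mid. Height of stop_grip over slot_mid: nut standing on the lips 54 mm; lengthwise in the slot, buffer on the rail 43.5; below 38 free to turn (36 is good: spring 10 N); caught 40.5; turned but hung up 38. It slides with up to 9 N of drag if held firmly and pushed down a mm; lifted, it tips and jams. Over 35 N bends the lips.
- buffer (a joint): Round black rubber buffer on the stop's stud, 56 mm across, 14 mm thick. A spring pushes it down: 4 N when fully down (0 m, underside 43.5 mm below stop_grip), 0.8 N more per mm that it is pushed up, stroke 0.012 m. Reads 0.003 when the stop is caught in the rail.
- holder: The wooden holder, a fixed block 85 x 155 x 22 mm with two pockets 14 mm deep; the stop stands in one with its buffer resting on the block, the other is empty. Origin: centre of the underside; the pockets lie 37 mm either side of it along y.
- basket: Wicker basket of rolls, 300 mm (x) by 240 (y), 60 high (rolls to 65), 3 to 4 kg, loose across rail and bearer (underside at the rail's top) at the left or right end. Origin: centre of the underside. Its sides are 120 mm off along y: the buffer touches when stop_grip is 148 mm from the origin along the basket's y. Slides at 13 to 30 N; do not push over 15 N or shove it over 5 mm.
- tray: Slatted wooden tray with three long loaves, same size as the basket (300 x 240 x 60 mm, loaves to 75), loose, at the other end of rail and bearer; origin: centre of the underside. 190 to 340 mm lie free between basket and tray. Not part of the job: leave it.
- board: a dark wooden bread board, 100 x 170 x 14 mm, with a brown loaf on it (75 mm high in all), loose on the counter beside the holder; origin: centre of the underside. Not part of the job.
- jar: a glass jam jar, 64 mm across, 85 mm high, loose; origin: centre of the underside. Not part of the job.
- mug: a white mug, 76 mm across, 88 mm high, loose; origin: centre of the underside. Not part of the job.
- card: a price-card stand, a wooden foot 30 x 60 x 18 mm with a blank white card, 60 mm high in all, loose on the counter between the rail and the rear bearer; origin: centre of the underside. Not part of the job.
- brush: a pastry brush with a wooden handle lying on the counter in front of the left end of the rail. Not part of the job.
- tongs: steel pastry tongs, 240 mm long, lying on the counter in front of the right end of the rail. Not part of the job.
Things that resemble listed ones, but are neither listed nor needed, are in the scene too. What is meant by the part that bears stop_grip is not pink, purple or red, and is the smaller of those in its own colour.

How it is judged:
On the way, in this order (a step that is already met when the one before it is completed fails the run):
1. the nut is down in the slot, lengthwise between the lips, clear of the basket (x of stop_grip in the frame of slot_mid between -0.005 and 0.005 m and angle between stop_grip's own z axis and vertical below 0.14 rad and y of stop_grip in the frame of slot_mid between -0.4 and 0.4 m and z of stop_grip in the frame of slot_mid below 0.0465 m and angle between the x axis of stop_grip and the y axis of slot_mid, either way round below 0.2 rad and (y of stop_grip in the frame of basket above 0.155 m or y of stop_grip in the frame of basket below -0.155 m)), for 0.1 s.
2. the nut has been turned a quarter turn and has come up to catch under both lips (x of stop_grip in the frame of slot_mid between -0.005 and 0.005 m and angle between stop_grip's own z axis and vertical below 0.14 rad and y of stop_grip in the frame of slot_mid between -0.4 and 0.4 m and z of stop_grip in the frame of slot_mid between 0.0385 and 0.0422 m and angle between the x axis of stop_grip and the x axis of slot_mid, either way round below 0.15 rad), for 0.2 s.
3. the caught stop is pressed snugly (over 2.5 N) against the wicker basket (all of step 2 and contact force between stop and basket above 2.5 N), for 0.1 s.
At the end, for the whole second after the job is handed in: The stop is caught in the rail: nut across the slot within 0.15 rad, centred within 5 mm, drawn up under both lips (bar centre 38.5 to 42.2 mm above the rail), upright within 0.14 rad; its buffer is within 3 mm of the wicker basket's side; both are at rest (all of step 2 and y of stop_grip in the frame of basket between -0.151 and 0.151 m and linear speed of each of stop, basket below 0.01 m/s and angle between basket's own z axis and vertical below 0.05 rad); the robot touches nothing.
It fails at once if the stop and the rail are forced together with more than 35 N (contact force between stop and frame above 35 N).
It fails at once if the stop is pushed against the basket with more than 15 N (contact force between stop and basket above 15 N).
It fails at once if the basket is shoved more than 5 mm (distance of basket from where it was at the start of the episode above 0.005 m).
It fails at once if the stop is tipped over or dropped on its side (angle between stop_grip's own z axis and vertical above 0.8 rad).
It fails at once if something that is not part of the job is moved (tray 15 mm, brush and tongs 30 mm, the rest 20 mm) (distance of tray from where it was at the start of the episode above 0.015 m or distance of any of board, jar, mug, card from where it was at the start of the episode above 0.02 m or distance of any of brush, tongs from where it was at the start of the episode above 0.03 m).
It also fails if it takes over 72 s, if anything falls off the work surface, if the arm or the gripper's body presses on something with over 40 N, if the wrist force passes 120 N, or if a joint passes its speed limit or range.

## Working session

There is one attempt and no reset: what is moved stays moved. The work goes in short steps, Python scripts to look and compute and a tool call to move; the robot and the scene stay as the last step left them, time stands still between calls to the robot, and variables do not carry over. Pictures are saved under pics/ and viewed, about 8 in all and at most 12, crops included, and the job is handed in when it is done.

Besides the shell and the picture viewer there is one more tool, called after "Emit:" as name([rows], argument=value, ...), one row to a line, values as JSON. step_arm: Moves the arm, as the interface text tells. Its arguments: {"type":"object","properties":{"commands":{"type":"array"}},"required":["commands"]}

```bash
mkdir -p pics
cat > h.py <<'E'
import numpy as np, cv2
from plant import observe, imaging, workorder
def cam(name, st=None):
    i=imaging.camera_info(name)
    if 'hand_eye' in i:
        st=st or observe(); H=np.array(i['hand_eye']); R=np.array(st['tcp_rot'])
        return i, R@H[:3,:3], R@H[:3,3]+np.array(st['ee_pos'])
    R=cv2.Rodrigues(np.array(i['rvec'],float))[0]; return i,R.T,-R.T@np.array(i['tvec'],float).ravel()
def slopes(i,uv):
    uv=np.atleast_2d(uv).astype(float); d=np.c_[(uv[:,0]-i['cx'])/i['fx'],(uv[:,1]-i['cy'])/i['fy']]; s=d.copy()
    for _ in range(10): s=d/(1+i['k1']*(s**2).sum(1,keepdims=True))
    return s
def onplane(c,uv,z):
    i,R,o=c; s=slopes(i,uv); r=np.c_[s,np.ones(len(s))]@R.T
    return o+r*((z-o[2])/r[:,2])[:,None]
def pts(c,uv,d):
    i,R,o=c; s=slopes(i,uv); return o+(np.c_[s,np.ones(len(s))]*np.asarray(d).reshape(-1,1))@R.T
def cloud(c,D):
    v,u=np.mgrid[:D.shape[0],:D.shape[1]]
    P=pts(c,np.c_[u.ravel(),v.ravel()],D.ravel()).reshape(*D.shape,3); P[D<=0]=np.nan; return P
def save(n,im,s=1):
    cv2.imwrite('pics/'+n+'.png',cv2.resize(im[...,::-1],None,fx=s,fy=s,interpolation=cv2.INTER_CUBIC))
E
python3 - <<'E'
from h import *
for n in ('top','scene'):
    c=cam(n); im,D=imaging.grab_frame(n); np.savez(n,im=im,D=D); save(n,im,1.5); print(n,c[2],c[1].round(3).tolist(),c[0]['fx'])
print(observe())
E
```

```text
top [0.29524472 0.00575434 1.49576221] [[0.021, -0.989, 0.146], [-1.0, -0.02, 0.004], [-0.001, -0.146, -0.989]] 435.6176291472468
scene [0.86574582 0.6986574  0.71118903] [[-0.879, 0.29, -0.378], [0.476, 0.562, -0.676], [0.016, -0.775, -0.632]] 401.3780471820271
{'t': 0.1, 'qpos': array([-1.43549920e+00,  5.28391580e-01,  1.43373968e+00, -6.19172547e-06,
        1.18141799e+00, -1.78482154e-01]), 'dq': array([ 9.48181402e-05, -1.80239338e-03, -2.18354733e-03,  3.00727116e-04,
        8.91205132e-04, -1.00182891e-03]), 'joint_efforts': array([-4.04328739e-04, -4.40986097e+01, -1.77150589e+01,  6.33687736e-02,
        5.33748034e-02, -5.05046876e-05]), 'ee_pos': array([ 0.19285799, -0.59382012,  0.22166917]), 'tcp_rot': array([[-2.69590680e-04,  3.08657568e-01, -9.51173188e-01],
       [ 1.93794157e-03, -9.51171275e-01, -3.08657497e-01],
       [-9.99998086e-01, -1.92652924e-03, -3.41733420e-04]]), 'ft_force': array([-0.52013456,  0.16923546, -0.39495936]), 'wrist_torque': array([ 0.00569143, -0.00048931, -0.01356309]), 'opening': 0.08701517592777908}
```

View pics/top.png

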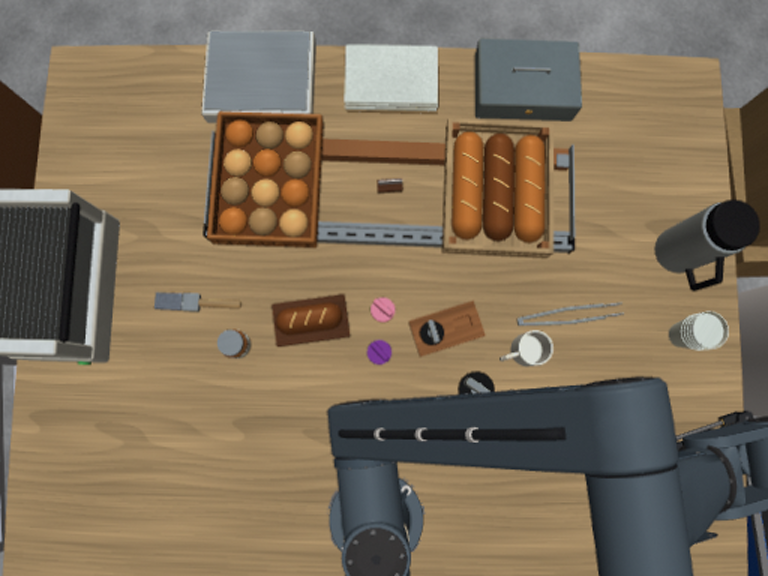

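View pics/scene.png

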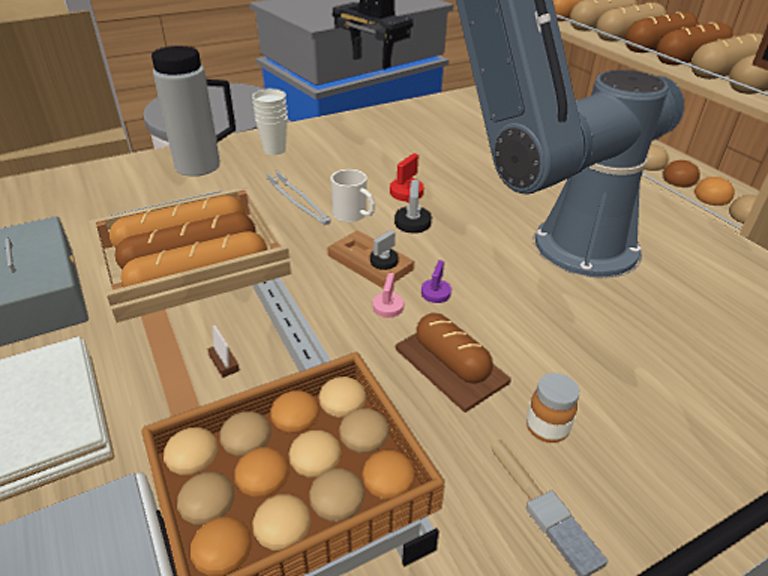

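The top view shows the stop in its holder at (431,332). The other black stop, at (476,385), is a larger lookalike outside the holder. The basket is on the left (+y), its right edge at x≈320, and the tray's left edge is at ≈445; the rail runs between them at row ≈235 (all in the 1.5x picture). Next I'll measure with depth.

Run:
```python
from h import *
f=np.load('top.npz'); im,D=f['im'],f['D']; c=cam('top'); P=cloud(c,D)
def box(u0,u1,v0,v1):
    return P[int(v0/1.5):int(v1/1.5),int(u0/1.5):int(u1/1.5)].reshape(-1,3), im[int(v0/1.5):int(v1/1.5),int(u0/1.5):int(u1/1.5)].reshape(-1,3)
# table
print('table z',np.nanmedian(box(240,260,270,290)[0][:,2]))
# rail top between
q,_=box(330,438,215,255); m=(q[:,2]>.03)&(q[:,2]<.055); r=q[m]
print('rail z pct',np.percentile(r[:,2],[5,25,50,75,95]).round(4))
t=r[r[:,2]>.036]
for y0 in np.arange(-.03,.24,.02):
    s=t[abs(t[:,1]-y0)<.01]
    if len(s): print(round(y0,2),len(s),s[:,0].min().round(4),s[:,0].max().round(4))
pc=np.polyfit(t[:,1],t[:,0],1); print('rail fit x=',pc)
# holder/stop
q,col=box(405,490,295,360); k=~np.isnan(q[:,0])
for lo,hi in((.012,.03),(.03,.05),(.06,.1)):
    s=q[k&(q[:,2]>lo)&(q[:,2]<hi)]
    rect=cv2.minAreaRect(s[:,:2].astype(np.float32)*1000); print(lo,hi,len(s),s.mean(0).round(4),np.percentile(s[:,2],[10,50,90]).round(4),rect)
# decoy
q,_=box(455,500,365,395); s=q[q[:,2]>.04]; print('decoy',s.mean(0),s[:,2].max())
# basket,tray
for n,b in(('basket',(195,332,105,255)),('tray',(435,562,110,262))):
    q,_=box(*b); s=q[(q[:,2]>.085)&(q[:,2]<.112)]; print(n,len(s),np.percentile(s[:,2],[50,90,99]),cv2.minAreaRect(s[:,:2].astype(np.float32)*1000))
```

```text
table z 0.001090760984178596
rail z pct [0.0339 0.0392 0.0417 0.0439 0.047 ]
-0.03 35 0.6112 0.6542
-0.01 35 0.6124 0.6539
0.01 34 0.6135 0.656
0.03 36 0.6141 0.6568
0.05 36 0.6163 0.6562
0.07 34 0.6143 0.6554
0.09 35 0.6155 0.6553
0.11 32 0.6159 0.6585
rail fit x= [0.02030094 0.63392417]
0.012 0.03 833 [ 0.424  -0.1568  0.0231] [0.0189 0.0234 0.0274] ((422.69873046875, -151.6223602294922), (82.22203826904297, 157.3466033935547), 18.44659423828125)
0.03 0.05 150 [ 0.4103 -0.118   0.0367] [0.0317 0.0373 0.0409] ((421.5213928222656, -147.17477416992188), (78.60729217529297, 139.3404083251953), 19.421859741210938)
0.06 0.1 61 [ 0.4097 -0.1157  0.0812] [0.0772 0.0822 0.0859] ((410.19732666015625, -115.99671173095703), (45.0510368347168, 12.561234474182129), 20.964231491088867)
decoy [ 0.29478709 -0.19310947  0.19189436] 0.6606565083833558
basket 4165 [0.09745482 0.10381395 0.10793339] ((747.770751953125, 262.9169006347656), (243.8735809326172, 302.5143127441406), 88.6369857788086)
tray 3843 [0.10209598 0.11037219 0.11183892] ((739.7950439453125, -261.7249450683594), (244.5623779296875, 307.87335205078125), 88.5615005493164)
```

Emit:
step_arm([
  {"gripper": 1,"y": -0.3,"z": -0.28,"rx": -0.5},
  {"gripper": 1,"y": -0.69,"z": -0.63},
  {"gripper": 1,"y": -0.69,"z": -0.63},
  {"gripper": 1,"y": -0.69,"z": -0.63},
  {"gripper": 1,"y": -0.69,"z": -0.63},
  {"gripper": 1,"y": -0.69,"z": -0.63},
  {"gripper": 1,"y": -0.69,"z": -0.63},
  {"gripper": 1,"y": -0.69,"z": -0.63},
  {"gripper": 1,"y": -0.69,"z": -0.63},
  {"gripper": 1,"y": -0.69,"z": -0.63},
  {"gripper": 1,"y": -0.69,"z": -0.63},
  {"gripper": 1,"y": -0.69,"z": -0.63},
  {"gripper": 1,"y": -0.69,"z": -0.63},
  {"gripper": 1,"y": -0.4,"z": -0.35,"rx": -0.5},
])

```text
validation failed for argument at $.co...
```

Emit:
step_arm([
  {"gripper": 1,"rx": -1},
  {"gripper": 1,"rx": -1},
  {"gripper": 1,"rx": -1},
  {"gripper": 1,"rx": -1},
  {"gripper": 1,"rx": -1},
  {"gripper": 1,"rx": -1},
  {"gripper": 1,"rx": -1},
  {"gripper": 1,"rx": -1},
  {"gripper": 1,"rx": -1},
  {"gripper": 1,"rx": -1},
  {"gripper": 1,"rx": -1},
  {"gripper": 1,"rx": -1},
  {"gripper": 1,"rx": -1},
  {"gripper": 1,"rx": -1},
  {"gripper": 1,"rx": -1},
  {"gripper": 1,"rx": -1},
  {"gripper": 1,"rx": -1},
  {"gripper": 1,"rx": -1},
  {"gripper": 1,"rx": -1},
  {"gripper": 1,"rx": -1},
])

```text
validation failed for argument at $.co...
```

Emit:
step_arm([
  {"gripper": 1,"rx": -1},
  {"gripper": 1,"rx": -1},
  {"gripper": 1,"rx": -1},
  {"gripper": 1,"rx": -1},
  {"gripper": 1,"rx": -1},
  {"gripper": 1,"rx": -1},
  {"gripper": 1,"rx": -1},
  {"gripper": 1,"rx": -1},
  {"gripper": 1,"rx": -1},
  {"gripper": 1,"rx": -1},
  {"gripper": 1,"rx": -1},
  {"gripper": 1,"rx": -1},
  {"gripper": 1,"rx": -1},
  {"gripper": 1,"rx": -1},
  {"gripper": 1,"rx": -1},
  {"gripper": 1,"rx": -1},
  {"gripper": 1,"rx": -1},
  {"gripper": 1,"rx": -1},
  {"gripper": 1,"rx": -1},
  {"gripper": 1,"rx": -1},
])

```text
validation failed for argument at $.co...
```

Emit:
step_arm([
  {"gripper": 1,"rx": -1},
  {"gripper": 1,"rx": -1},
  {"gripper": 1,"rx": -1},
  {"gripper": 1,"rx": -1},
  {"gripper": 1},
])

```text
validation failed for argument at $.co...
```

Run:
```python
from h import *
st=observe(); c=cam('wrist',st); im,D=imaging.grab_frame('wrist'); np.savez('w1',im=im,D=D); save('w1',im,1.5)
print(st['t'],st['ee_pos'],np.array(st['tcp_rot']).round(4).tolist(),st['qpos'],c[0],c[2])
```

```text
0.1 [ 0.19285799 -0.59382012  0.22166917] [[-0.0003, 0.3087, -0.9512], [0.0019, -0.9512, -0.3087], [-1.0, -0.0019, -0.0003]] [-1.43549920e+00  5.28391580e-01  1.43373968e+00 -6.19172547e-06
  1.18141799e+00 -1.78482154e-01] {'fx': 318.72163550389047, 'fy': 318.72163550389047, 'cx': 254.49645123169392, 'cy': 192.22817598391669, 'k1': -0.03830599161332464, 'hand_eye': array([[ 3.71423605e-04, -2.76249643e-01,  9.61085843e-01,
        -1.61735001e-01],
       [ 9.99999832e-01,  5.31228217e-04, -2.33768856e-04,
        -6.66207507e-04],
       [-4.45977355e-04,  9.61085767e-01,  2.76249794e-01,
        -7.46511494e-02],
       [ 0.00000000e+00,  0.00000000e+00,  0.00000000e+00,
         1.00000000e+00]])} [ 0.26370213 -0.57045824  0.38343066]
```

View pics/w1.png

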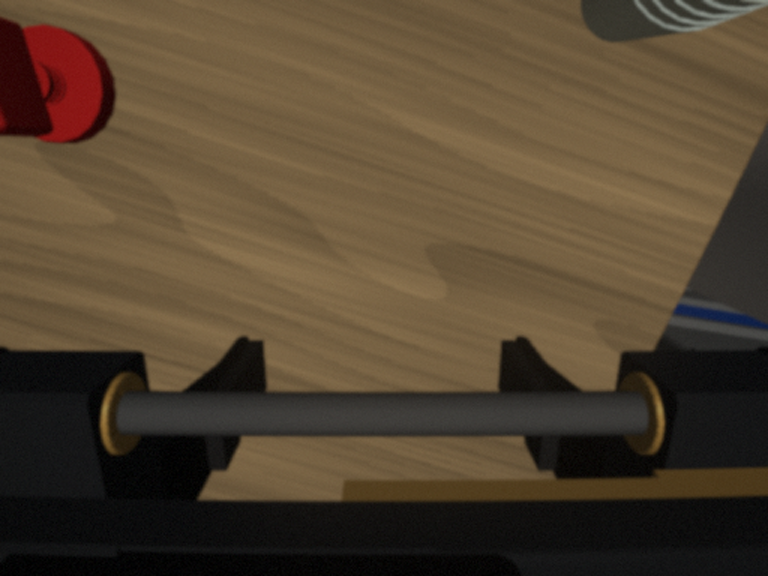

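The moves were refused (probably all keys are required). The picture is therefore of the start pose: a red lookalike at top left, with the fingers at columns 240 and 520. Sending them again with all keys.

Emit:
step_arm([
  {"gripper": 1,"x": 0,"y": -0.3,"z": -0.28,"rx": -0.5,"ry": 0,"rz": 0},
  {"gripper": 1,"x": 0,"y": -0.69,"z": -0.63,"rx": 0,"ry": 0,"rz": 0},
  {"gripper": 1,"x": 0,"y": -0.69,"z": -0.63,"rx": 0,"ry": 0,"rz": 0},
  {"gripper": 1,"x": 0,"y": -0.69,"z": -0.63,"rx": 0,"ry": 0,"rz": 0},
  {"gripper": 1,"x": 0,"y": -0.69,"z": -0.63,"rx": 0,"ry": 0,"rz": 0},
  {"gripper": 1,"x": 0,"y": -0.69,"z": -0.63,"rx": 0,"ry": 0,"rz": 0},
  {"gripper": 1,"x": 0,"y": -0.69,"z": -0.63,"rx": 0,"ry": 0,"rz": 0},
  {"gripper": 1,"x": 0,"y": -0.69,"z": -0.63,"rx": 0,"ry": 0,"rz": 0},
  {"gripper": 1,"x": 0,"y": -0.69,"z": -0.63,"rx": 0,"ry": 0,"rz": 0},
  {"gripper": 1,"x": 0,"y": -0.69,"z": -0.63,"rx": 0,"ry": 0,"rz": 0},
  {"gripper": 1,"x": 0,"y": -0.69,"z": -0.63,"rx": 0,"ry": 0,"rz": 0},
  {"gripper": 1,"x": 0,"y": -0.69,"z": -0.63,"rx": 0,"ry": 0,"rz": 0},
  {"gripper": 1,"x": 0,"y": -0.69,"z": -0.63,"rx": 0,"ry": 0,"rz": 0},
  {"gripper": 1,"x": 0,"y": -0.4,"z": -0.35,"rx": 0,"ry": 0,"rz": 0},
])

```text
t: 1.32
ee_pos: [0.3786, -0.1417, 0.2225]
tcp_rot: [[-0.001, 0.343, -0.939], [0.002, -0.939, -0.343], [-1.0, -0.002, -0.0]]
ft_force: [-0.5, 0.5, 0.4]
opening: 0.0871
```

Emit:
step_arm([
  {"gripper": 1,"x": 0,"y": 0,"z": 0,"rx": -1,"ry": 0,"rz": 0},
  {"gripper": 1,"x": 0,"y": 0,"z": 0,"rx": -1,"ry": 0,"rz": 0},
  {"gripper": 1,"x": 0,"y": 0,"z": 0,"rx": -1,"ry": 0,"rz": 0},
  {"gripper": 1,"x": 0,"y": 0,"z": 0,"rx": -1,"ry": 0,"rz": 0},
  {"gripper": 1,"x": 0,"y": 0,"z": 0,"rx": -1,"ry": 0,"rz": 0},
  {"gripper": 1,"x": 0,"y": 0,"z": 0,"rx": -1,"ry": 0,"rz": 0},
  {"gripper": 1,"x": 0,"y": 0,"z": 0,"rx": -1,"ry": 0,"rz": 0},
  {"gripper": 1,"x": 0,"y": 0,"z": 0,"rx": -1,"ry": 0,"rz": 0},
  {"gripper": 1,"x": 0,"y": 0,"z": 0,"rx": -1,"ry": 0,"rz": 0},
  {"gripper": 1,"x": 0,"y": 0,"z": 0,"rx": -1,"ry": 0,"rz": 0},
  {"gripper": 1,"x": 0,"y": 0,"z": 0,"rx": -1,"ry": 0,"rz": 0},
  {"gripper": 1,"x": 0,"y": 0,"z": 0,"rx": -1,"ry": 0,"rz": 0},
  {"gripper": 1,"x": 0,"y": 0,"z": 0,"rx": -1,"ry": 0,"rz": 0},
  {"gripper": 1,"x": 0,"y": 0,"z": 0,"rx": -1,"ry": 0,"rz": 0},
  {"gripper": 1,"x": 0,"y": 0,"z": 0,"rx": -1,"ry": 0,"rz": 0},
  {"gripper": 1,"x": 0,"y": 0,"z": 0,"rx": -1,"ry": 0,"rz": 0},
  {"gripper": 1,"x": 0,"y": 0,"z": 0,"rx": -1,"ry": 0,"rz": 0},
  {"gripper": 1,"x": 0,"y": 0,"z": 0,"rx": -1,"ry": 0,"rz": 0},
  {"gripper": 1,"x": 0,"y": 0,"z": 0,"rx": -1,"ry": 0,"rz": 0},
  {"gripper": 1,"x": 0,"y": 0,"z": 0,"rx": -1,"ry": 0,"rz": 0},
])

```text
t: 2.98
ee_pos: [0.3785, -0.145, 0.2225]
tcp_rot: [[-0.0, 0.984, 0.177], [0.0, 0.177, -0.984], [-1.0, -0.0, -0.0]]
ft_force: [1.1, 0.5, -0.1]
opening: 0.0867
```

Emit:
step_arm([
  {"gripper": 1,"x": 0,"y": 0,"z": 0,"rx": -1,"ry": 0,"rz": 0},
  {"gripper": 1,"x": 0,"y": 0,"z": 0,"rx": -1,"ry": 0,"rz": 0},
  {"gripper": 1,"x": 0,"y": 0,"z": 0,"rx": -1,"ry": 0,"rz": 0},
  {"gripper": 1,"x": 0,"y": 0,"z": 0,"rx": -1,"ry": 0,"rz": 0},
  {"gripper": 1,"x": 0,"y": 0,"z": 0,"rx": -1,"ry": 0,"rz": 0},
  {"gripper": 1,"x": 0,"y": 0,"z": 0,"rx": -1,"ry": 0,"rz": 0},
  {"gripper": 1,"x": 0,"y": 0,"z": 0,"rx": -1,"ry": 0,"rz": 0},
  {"gripper": 1,"x": 0,"y": 0,"z": 0,"rx": -1,"ry": 0,"rz": 0},
  {"gripper": 1,"x": 0,"y": 0,"z": 0,"rx": -1,"ry": 0,"rz": 0},
  {"gripper": 1,"x": 0,"y": 0,"z": 0,"rx": -1,"ry": 0,"rz": 0},
  {"gripper": 1,"x": 0,"y": 0,"z": 0,"rx": -1,"ry": 0,"rz": 0},
  {"gripper": 1,"x": 0,"y": 0,"z": 0,"rx": -1,"ry": 0,"rz": 0},
  {"gripper": 1,"x": 0,"y": 0,"z": 0,"rx": -1,"ry": 0,"rz": 0},
  {"gripper": 1,"x": 0,"y": 0,"z": 0,"rx": -1,"ry": 0,"rz": 0},
  {"gripper": 1,"x": 0,"y": 0,"z": 0,"rx": -1,"ry": 0,"rz": 0},
  {"gripper": 1,"x": 0,"y": 0,"z": 0,"rx": -1,"ry": 0,"rz": 0},
  {"gripper": 1,"x": 0,"y": 0,"z": 0,"rx": -1,"ry": 0,"rz": 0},
  {"gripper": 1,"x": 0,"y": 0,"z": 0,"rx": -1,"ry": 0,"rz": 0},
  {"gripper": 1,"x": 0,"y": 0,"z": 0,"rx": -1,"ry": 0,"rz": 0},
  {"gripper": 1,"x": 0,"y": 0,"z": 0,"rx": -1,"ry": 0,"rz": 0},
])

```text
t: 4.65
ee_pos: [0.3785, -0.145, 0.2225]
tcp_rot: [[-0.0, -0.003, 1.0], [0.0, 1.0, 0.003], [-1.0, 0.0, -0.0]]
ft_force: [1.1, 0.3, -0.2]
opening: 0.0872
```

Emit:
step_arm([
  {"gripper": 1,"x": 0,"y": 0,"z": 0,"rx": -1,"ry": 0,"rz": 0},
  {"gripper": 1,"x": 0,"y": 0,"z": 0,"rx": -1,"ry": 0,"rz": 0},
  {"gripper": 1,"x": 0,"y": 0,"z": 0,"rx": -1,"ry": 0,"rz": 0},
  {"gripper": 1,"x": 0,"y": 0,"z": 0,"rx": -1,"ry": 0,"rz": 0},
  {"gripper": 1,"x": 0,"y": 0,"z": 0,"rx": -1,"ry": 0,"rz": 0},
  {"gripper": 1,"x": 0,"y": 0,"z": 0,"rx": 0,"ry": 0,"rz": 0},
])

```text
t: 5.15
ee_pos: [0.3785, -0.1451, 0.2225]
tcp_rot: [[-0.0, -0.343, 0.939], [0.0, 0.939, 0.343], [-1.0, 0.0, -0.0]]
ft_force: [0.2, -0.2, 0.7]
opening: 0.0871
```

Run:
```python
from h import *
st=observe(); c=cam('wrist',st); im,D=imaging.grab_frame('wrist'); np.savez('w1',im=im,D=D); save('w2',im,1.5)
R=np.array(st['tcp_rot']); print(st['t'],st['ee_pos'],R.round(4).tolist(),'yaw',np.degrees(np.arctan2(R[1,1],R[0,1])),st['qpos'].round(3))
P=cloud(c,D).reshape(-1,3); k=(abs(P[:,0]-.41)<.05)&(abs(P[:,1]+.116)<.05)&(P[:,2]>.062)&(P[:,2]<.09)
s=P[k]; print(len(s),np.percentile(s[:,2],[5,50,95]))
s=s[s[:,2]>.077]; print(len(s), cv2.minAreaRect(s[:,:2].astype(np.float32)*1000))
print('tool offset',R.T@(np.r_[.410,-.116,.0455]-st['ee_pos']))
```

```text
5.15 [ 0.37850442 -0.14506451  0.22248155] [[-0.0002, -0.3428, 0.9394], [0.0001, 0.9394, 0.3428], [-1.0, 0.0002, -0.0001]] yaw 110.04733327389506 [-0.643  0.232  1.952 -0.     0.959 -2.564]
610 [0.0692172  0.08159491 0.08299262]
540 ((411.62481689453125, -116.71929931640625), (49.06861877441406, 12.06857967376709), 17.74411964416504)
tool offset [0.17697949 0.01647265 0.03957396]
```

View pics/w2.png

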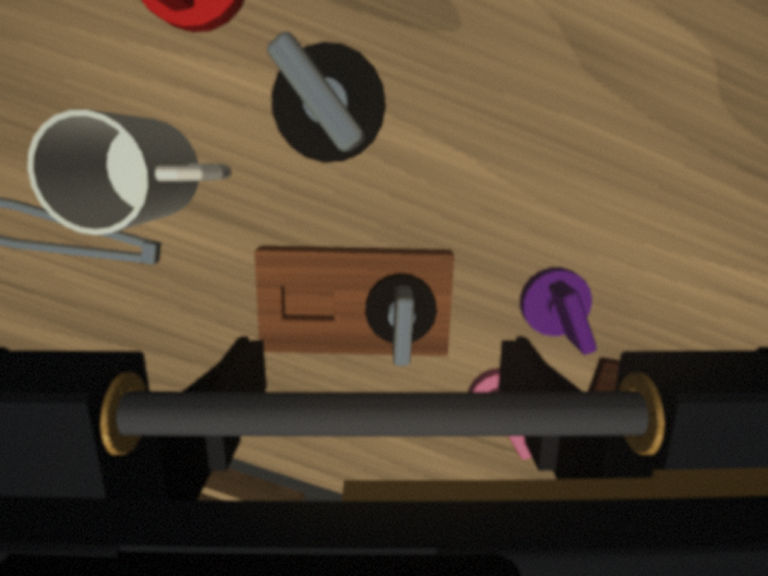

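The wrist view shows the true stop in its holder, its bar's upper end at about (402,310) in line between the fingers. The purple lookalike at (556,300) is clear of the jaws. Going down to grip it.

Emit:
step_arm([
  {"gripper": 1,"x": 0,"y": 0,"z": 0,"rx": 0.54,"ry": 0,"rz": 0},
  {"gripper": 1,"x": 0,"y": 0.43,"z": 0.9,"rx": 0,"ry": 0,"rz": 0},
  {"gripper": 1,"x": 0.7,"y": 0,"z": 0.1,"rx": 0,"ry": 0,"rz": 0},
  {"gripper": 1,"x": 0.8,"y": 0,"z": 0,"rx": 0,"ry": 0,"rz": 0},
  {"gripper": 1,"x": 0.8,"y": 0,"z": 0,"rx": 0,"ry": 0,"rz": 0},
  {"gripper": 1,"x": 0.8,"y": 0,"z": 0,"rx": 0,"ry": 0,"rz": 0},
  {"gripper": 1,"x": 0.7,"y": 0,"z": 0,"rx": 0,"ry": 0,"rz": 0},
  {"gripper": 1,"x": 0.4,"y": 0,"z": 0,"rx": 0,"ry": 0,"rz": 0},
  {"gripper": 1,"x": 0.16,"y": 0,"z": 0,"rx": 0,"ry": 0,"rz": 0},
  {"gripper": 1,"x": 0,"y": 0,"z": 0,"rx": 0,"ry": 0,"rz": 0},
])

```text
t: 6.03
ee_pos: [0.4108, -0.1162, 0.0469]
tcp_rot: [[-0.003, -0.305, 0.952], [0.002, 0.952, 0.305], [-1.0, 0.002, -0.002]]
ft_force: [0.3, 0.2, -0.8]
opening: 0.0871
```

Emit:
step_arm([
  {"gripper": -1,"x": 0,"y": 0,"z": 0,"rx": 0,"ry": 0,"rz": 0},
  {"gripper": -1,"x": 0,"y": 0,"z": 0,"rx": 0,"ry": 0,"rz": 0},
  {"gripper": -1,"x": 0,"y": 0,"z": 0,"rx": 0,"ry": 0,"rz": 0},
  {"gripper": -1,"x": 0,"y": 0,"z": 0,"rx": 0,"ry": 0,"rz": 0},
  {"gripper": -1,"x": 0,"y": 0,"z": 0,"rx": 0,"ry": 0,"rz": 0},
  {"gripper": -1,"x": 0,"y": 0,"z": 0,"rx": 0,"ry": 0,"rz": 0},
  {"gripper": -1,"x": 0,"y": 0,"z": 0,"rx": 0,"ry": 0,"rz": 0},
  {"gripper": -1,"x": 0,"y": 0,"z": 0,"rx": 0,"ry": 0,"rz": 0},
  {"gripper": -1,"x": 0,"y": 0,"z": 0,"rx": 0,"ry": 0,"rz": 0},
  {"gripper": -1,"x": 0,"y": 0,"z": 0,"rx": 0,"ry": 0,"rz": 0},
])

```text
t: 6.87
ee_pos: [0.4114, -0.1166, 0.0481]
tcp_rot: [[-0.0, -0.306, 0.952], [0.0, 0.952, 0.306], [-1.0, 0.0, -0.0]]
ft_force: [0.0, 0.6, 1.2]
opening: 0.0283
```

Emit:
step_arm([
  {"gripper": -1,"x": 0,"y": 0,"z": 0,"rx": 0,"ry": 0,"rz": 0},
  {"gripper": -1,"x": 0,"y": 0,"z": 0,"rx": 0,"ry": 0,"rz": 0},
  {"gripper": -1,"x": 0,"y": 0,"z": 0,"rx": 0,"ry": 0,"rz": 0},
  {"gripper": -1,"x": 0,"y": 0,"z": 0,"rx": 0,"ry": 0,"rz": 0},
  {"gripper": -1,"x": 0,"y": 0,"z": 0,"rx": 0,"ry": 0,"rz": 0},
  {"gripper": -1,"x": 0,"y": 0,"z": 0,"rx": 0,"ry": 0,"rz": 0},
])

```text
t: 7.37
ee_pos: [0.4115, -0.1166, 0.0481]
tcp_rot: [[0.0, -0.306, 0.952], [-0.0, 0.952, 0.306], [-1.0, -0.0, 0.0]]
ft_force: [-1.0, 0.5, -1.2]
opening: 0.0122
```

Emit:
step_arm([
  {"gripper": -1,"x": -0.1,"y": 0,"z": 0,"rx": 0,"ry": 0,"rz": 0},
  {"gripper": -1,"x": -0.2,"y": 0,"z": 0,"rx": 0,"ry": 0,"rz": 0},
  {"gripper": -1,"x": -0.4,"y": 0,"z": 0,"rx": 0,"ry": 0,"rz": 0},
  {"gripper": -1,"x": -0.6,"y": 0,"z": 0,"rx": 0,"ry": 0,"rz": 0},
  {"gripper": -1,"x": -0.7,"y": 0,"z": 0,"rx": 0,"ry": 0,"rz": 0},
  {"gripper": -1,"x": -0.7,"y": 0,"z": 0,"rx": 0,"ry": 0,"rz": 0},
  {"gripper": -1,"x": -0.7,"y": 0,"z": 0,"rx": 0,"ry": 0,"rz": 0},
  {"gripper": -1,"x": -0.4,"y": 0,"z": 0,"rx": 0,"ry": 0,"rz": 0},
])

```text
t: 8.03
ee_pos: [0.4118, -0.1167, 0.2033]
tcp_rot: [[0.003, -0.306, 0.952], [-0.002, 0.952, 0.306], [-1.0, -0.003, 0.003]]
ft_force: [0.4, -0.5, -1.7]
opening: 0.0119
```

Emit:
step_arm([
  {"gripper": -1,"x": 0,"y": 0,"z": 0,"rx": 0.95,"ry": 0,"rz": 0},
  {"gripper": -1,"x": 0,"y": 0,"z": 0,"rx": 0.95,"ry": 0,"rz": 0},
  {"gripper": -1,"x": 0,"y": 0,"z": 0,"rx": 0.95,"ry": 0,"rz": 0},
  {"gripper": -1,"x": 0,"y": 0,"z": 0,"rx": 0.95,"ry": 0,"rz": 0},
  {"gripper": -1,"x": 0,"y": 0,"z": 0,"rx": 0.95,"ry": 0,"rz": 0},
  {"gripper": -1,"x": 0,"y": 0.2,"z": 0.3,"rx": 0,"ry": 0,"rz": 0},
  {"gripper": -1,"x": 0,"y": 0.4,"z": 0.7,"rx": 0,"ry": 0,"rz": 0},
  {"gripper": -1,"x": 0,"y": 0.5,"z": 0.8,"rx": 0,"ry": 0,"rz": 0},
  {"gripper": -1,"x": 0,"y": 0.5,"z": 0.8,"rx": 0,"ry": 0,"rz": 0},
  {"gripper": -1,"x": 0,"y": 0.5,"z": 0.8,"rx": 0,"ry": 0,"rz": 0},
  {"gripper": -1,"x": 0,"y": 0.5,"z": 0.8,"rx": 0,"ry": 0,"rz": 0},
  {"gripper": -1,"x": 0,"y": 0.4,"z": 0.7,"rx": 0,"ry": 0,"rz": 0},
  {"gripper": -1,"x": 0,"y": 0.2,"z": 0.4,"rx": 0,"ry": 0,"rz": 0},
  {"gripper": -1,"x": 0.4,"y": 0.1,"z": 0.18,"rx": 0,"ry": 0,"rz": 0},
  {"gripper": -1,"x": 0.7,"y": 0,"z": 0,"rx": 0,"ry": 0,"rz": 0},
  {"gripper": -1,"x": 0.7,"y": 0,"z": 0,"rx": 0,"ry": 0,"rz": 0},
  {"gripper": -1,"x": 0.4,"y": 0,"z": 0,"rx": 0,"ry": 0,"rz": 0},
  {"gripper": -1,"x": 0.2,"y": 0,"z": 0,"rx": 0,"ry": 0,"rz": 0},
  {"gripper": -1,"x": 0,"y": 0,"z": 0,"rx": 0,"ry": 0,"rz": 0},
  {"gripper": -1,"x": 0,"y": 0,"z": 0,"rx": 0,"ry": 0,"rz": 0},
])

```text
t: 9.7
ee_pos: [0.6334, 0.0109, 0.1046]
tcp_rot: [[-0.0, 0.021, 1.0], [0.0, 1.0, -0.021], [-1.0, 0.0, -0.0]]
ft_force: [0.5, -0.5, -1.1]
opening: 0.0117
```

Run:
```python
from h import *
st=observe(); c=cam('wrist',st); im,D=imaging.grab_frame('wrist'); np.savez('w3',im=im,D=D,pos=st['ee_pos'],R=st['tcp_rot']); save('w3',im,1.5)
R=np.array(st['tcp_rot']); print(st['t'],st['ee_pos'],'yaw',np.degrees(np.arctan2(R[1,1],R[0,1])),st['qpos'].round(3),st['ft_force'],st['opening'])
```

```text
9.7 [0.63335242 0.01088746 0.10461687] yaw 88.81541996821213 [-0.159  0.683  1.508  0.     0.951 -1.709] [ 0.46233689 -0.48405396 -1.12949685] 0.011696294161039733
```

View pics/w3.png

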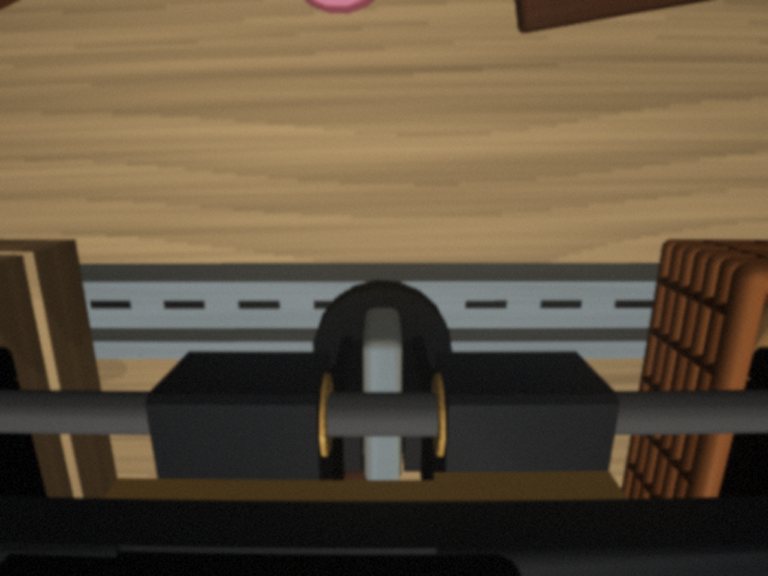

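The wrist view shows the stop held upright in the middle at column 382, tray on the left, basket on the right. The rail band runs from row 263 to 360. I'll profile it for the lip edges.

Run:
```python
from h import *
f=np.load('w3.npz'); im,D=f['im'],f['D']; st=dict(ee_pos=f['pos'],tcp_rot=f['R']); c=cam('wrist',st); P=cloud(c,D); g=im.mean(2)
for a,b in((85,102),(335,352)):
  print(a,b)
  for v in range(172,244): 
    p=np.nanmedian(P[v,a:b],0); print(v,g[v,a:b].mean().round(0),(p*1000).round(1), (onplane(c,[(a+b)/2,v],.0413)[0,:2]*1000).round(1))
```

```text
85 102
172 127.0 [ 6.121e+02 -1.278e+02 -5.000e-01] [ 603.4 -105.4]
173 128.0 [ 612.9 -127.9   -0.8] [ 604.1 -105.5]
174 123.0 [ 6.138e+02 -1.284e+02 -5.000e-01] [ 604.9 -105.7]
175 104.0 [ 6.147e+02 -1.287e+02 -5.000e-01] [ 605.6 -105.8]
176 76.0 [ 614.9 -126.7    2.6] [ 606.4 -105.9]
177 59.0 [ 614.9 -124.5    6.2] [ 607.1 -106. ]
178 56.0 [ 615.  -122.9    9.9] [ 607.8 -106.1]
179 57.0 [ 615.  -120.7   13.6] [ 608.6 -106.3]
180 56.0 [ 615.1 -119.4   16.7] [ 609.4 -106.4]
181 54.0 [ 615.1 -118.4   20.4] [ 610.1 -106.5]
182 55.0 [ 615.1 -116.7   23.8] [ 610.9 -106.6]
183 55.0 [ 615.1 -114.8   26.8] [ 611.6 -106.7]
184 55.0 [ 615.1 -113.1   30. ] [ 612.4 -106.9]
185 56.0 [ 615.3 -111.9   32.7] [ 613.1 -107. ]
186 62.0 [ 615.3 -110.4   35.9] [ 613.9 -107.1]
187 83.0 [ 615.4 -109.3   38.3] [ 614.7 -107.2]
188 110.0 [ 615.6 -108.2   41. ] [ 615.4 -107.4]
189 126.0 [ 616.3 -108.2   40.7] [ 616.2 -107.5]
190 132.0 [ 617.1 -108.4   40.8] [ 616.9 -107.6]
191 131.0 [ 617.9 -108.5   40.5] [ 617.7 -107.7]
192 130.0 [ 618.6 -108.4   40.9] [ 618.5 -107.8]
193 130.0 [ 619.3 -108.3   40.9] [ 619.3
[... 4998 characters left out ...]
 78.7]
228 112.0 [650.8  78.4  41.3] [650.8  78.7]
229 124.0 [651.7  78.4  41.2] [651.6  78.8]
230 127.0 [652.5  78.7  41.3] [652.4  78.8]
231 126.0 [653.6  78.6  40.5] [653.3  78.9]
232 123.0 [654.2  78.6  41.1] [654.1  78.9]
233 109.0 [655.1  78.6  40.8] [654.9  79. ]
234 79.0 [655.9  78.7  41. ] [655.8  79. ]
235 45.0 [595.1  38.1 179.7] [656.6  79.1]
236 26.0 [595.   37.8 180.6] [657.4  79.1]
237 23.0 [595.   37.5 181.2] [658.3  79.2]
238 22.0 [595.1  37.4 181.7] [659.1  79.2]
239 23.0 [595.1  37.6 182.5] [659.9  79.3]
240 23.0 [595.2  37.3 183. ] [660.8  79.3]
241 22.0 [595.   37.2 184. ] [661.6  79.4]
242 22.0 [594.9  36.7 184.9] [662.5  79.4]
243 22.0 [595.1  36.7 185.1] [663.3  79.5]
```

Run:
```python
from h import *
f=np.load('w3.npz'); im,D=f['im'],f['D']; st=dict(ee_pos=f['pos'],tcp_rot=f['R']); c=cam('wrist',st); P=cloud(c,D); g=im.mean(2)
for u in (249,254,259):
  for v in list(range(182,192))+list(range(200,212))+list(range(216,262,5)):
    print(u,v,g[v,u].round(0),(P[v,u]*1000).round(1))
print('buffer columns')
Q=P.reshape(-1,3); s=Q[(Q[:,2]>.07)&(Q[:,2]<.105)&(Q[:,0]<.634)&(abs(Q[:,1]-.011)<.04)]
print(len(s),(s.min(0)*1000).round(1),(s.max(0)*1000).round(1)); 
for lo in np.arange(.07,.105,.004):
    t=s[(s[:,2]>=lo)&(s[:,2]<lo+.004)]
    if len(t)>3: print(round(lo,3),len(t),(np.percentile(t[:,0],[1,5])*1000).round(1),(np.percentile(t[:,1],[1,99])*1000).round(1))
```

```text
249 182 60.0 [617.4   7.3  24.8]
249 183 61.0 [617.7   7.3  26.8]
249 184 60.0 [617.4   7.4  31.1]
249 185 58.0 [617.6   7.5  33.4]
249 186 49.0 [617.8   7.5  35.6]
249 187 35.0 [606.6   8.5  80.2]
249 188 27.0 [606.6   8.5  82.3]
249 189 21.0 [606.6   8.6  84.9]
249 190 22.0 [606.1   8.6  88.7]
249 191 24.0 [606.    8.7  91.1]
249 200 26.0 [610.9   8.6  92.8]
249 201 27.0 [612.1   8.5  90.9]
249 202 26.0 [612.1   8.6  92.7]
249 203 28.0 [613.1   8.5  91.5]
249 204 33.0 [613.5   8.5  92.1]
249 205 44.0 [613.9   8.5  92.8]
249 206 52.0 [609.    8.9 109.1]
249 207 56.0 [609.3   8.9 109.8]
249 208 56.0 [609.3   8.9 111.5]
249 209 56.0 [609.   9. 114.]
249 210 58.0 [608.7   9.  116.3]
249 211 55.0 [609.    9.  117.1]
249 216 58.0 [608.8   9.2 124.8]
249 221 59.0 [608.7   9.3 131.6]
249 226 72.0 [609.1   9.3 136.6]
249 231 115.0 [610.7   9.3 138.2]
249 236 136.0 [612.6   9.3 139.4]
249 241 136.0 [615.3   9.2 138.6]
249 246 137.0 [617.5   9.2 138.9]
249 251 138.0 [620.3   9.1 138.1]
249 256 134.0 [622.3   9.1 139. ]
249 261 84.0 [624.7   9.  139.2]
254 182 57.0 [617.7  11.2  23.9]
254 183 
[... 1626 characters left out ...]
0 [609.1  14.1 112.5]
259 209 58.0 [609.2  14.  113.6]
259 210 57.0 [608.8  14.  116.4]
259 211 57.0 [609.4  14.  116.2]
259 216 60.0 [609.1  13.9 124.3]
259 221 59.0 [609.2  13.8 130.5]
259 226 73.0 [609.3  13.7 136.2]
259 231 111.0 [611.   13.7 137.8]
259 236 132.0 [612.8  13.6 139.1]
259 241 130.0 [615.6  13.6 138.1]
259 246 129.0 [617.9  13.6 138.4]
259 251 132.0 [620.7  13.5 137.5]
259 256 132.0 [622.6  13.5 138.7]
259 261 82.0 [625.4  13.4 138.1]
buffer columns
2551 [605.9 -15.8  79.2] [634.   38.6 105. ]
0.078 61 [606.2 606.4] [-12.   35.8]
0.082 131 [606.  606.3] [-12.1  37.2]
0.086 146 [606.  606.3] [-12.3  36.6]
0.09 2196 [607.  608.4] [-14.5  37.1]
0.102 17 [621. 621.] [-1.2 24.3]
```

Emit:
step_arm([
  {"gripper": -1,"x": 0,"y": 0,"z": 0.1025,"rx": 0,"ry": 0,"rz": 0},
  {"gripper": -1,"x": 0.2,"y": 0,"z": 0,"rx": 0,"ry": 0,"rz": 0},
  {"gripper": -1,"x": 0.2,"y": 0,"z": 0,"rx": 0,"ry": 0,"rz": 0},
  {"gripper": -1,"x": 0.15,"y": 0,"z": 0,"rx": 0,"ry": 0,"rz": 0},
  {"gripper": -1,"x": 0.05,"y": 0,"z": 0,"rx": 0,"ry": 0,"rz": 0},
  {"gripper": -1,"x": 0,"y": 0,"z": 0,"rx": 0,"ry": 0,"rz": 0},
])

```text
t: 10.25
ee_pos: [0.6364, 0.011, 0.0789]
tcp_rot: [[-0.003, 0.021, 1.0], [0.0, 1.0, -0.021], [-1.0, 0.0, -0.003]]
ft_force: [0.2, 0.0, -2.5]
opening: 0.0119
```

Emit:
step_arm([
  {"gripper": -1,"x": 0.03,"y": 0,"z": 0,"rx": 0,"ry": 0,"rz": 0},
  {"gripper": -1,"x": 0.03,"y": 0,"z": 0,"rx": 0,"ry": 0,"rz": 0},
  {"gripper": -1,"x": 0.03,"y": 0,"z": 0,"rx": 0,"ry": 0,"rz": 0},
  {"gripper": -1,"x": 0.015,"y": 0,"z": 0,"rx": 0,"ry": 0,"rz": 0},
  {"gripper": -1,"x": 0,"y": 0,"z": 0,"rx": 0,"ry": 0,"rz": 0},
  {"gripper": -1,"x": 0,"y": 0,"z": 0,"rx": 0,"ry": 0,"rz": 0},
])

```text
t: 10.75
ee_pos: [0.6375, 0.0108, 0.0761]
tcp_rot: [[0.0, 0.021, 1.0], [0.0, 1.0, -0.021], [-1.0, 0.0, 0.0]]
ft_force: [0.8, 0.8, -2.3]
opening: 0.0118
```

The nut's underside is about 2 mm below the lip tops with no contact force, so it's entering the slot. Going further down.

Emit:
step_arm([
  {"gripper": -1,"x": 0.04,"y": 0,"z": 0,"rx": 0,"ry": 0,"rz": 0},
  {"gripper": -1,"x": 0.04,"y": 0,"z": 0,"rx": 0,"ry": 0,"rz": 0},
  {"gripper": -1,"x": 0.04,"y": 0,"z": 0,"rx": 0,"ry": 0,"rz": 0},
  {"gripper": -1,"x": 0.04,"y": 0,"z": 0,"rx": 0,"ry": 0,"rz": 0},
  {"gripper": -1,"x": 0,"y": 0,"z": 0,"rx": 0,"ry": 0,"rz": 0},
  {"gripper": -1,"x": 0,"y": 0,"z": 0,"rx": 0,"ry": 0,"rz": 0},
])

```text
t: 11.25
ee_pos: [0.6373, 0.0108, 0.0693]
tcp_rot: [[-0.0, 0.021, 1.0], [0.0, 1.0, -0.021], [-1.0, 0.0, -0.0]]
ft_force: [1.0, -0.3, -2.8]
opening: 0.0117
```

Emit:
step_arm([
  {"gripper": -1,"x": 0.04,"y": 0,"z": 0,"rx": 0,"ry": 0,"rz": 0},
  {"gripper": -1,"x": 0.04,"y": 0,"z": 0,"rx": 0,"ry": 0,"rz": 0},
  {"gripper": -1,"x": 0,"y": 0,"z": 0,"rx": 0,"ry": 0,"rz": 0},
  {"gripper": -1,"x": 0,"y": 0,"z": 0,"rx": 0,"ry": 0,"rz": 0},
])

```text
t: 11.58
ee_pos: [0.6377, 0.0108, 0.067]
tcp_rot: [[0.001, 0.021, 1.0], [-0.0, 1.0, -0.021], [-1.0, -0.0, 0.001]]
ft_force: [-1.0, 0.3, 2.5]
opening: 0.012
```

Emit:
step_arm([
  {"gripper": -1,"x": 0.04,"y": 0,"z": 0,"rx": 0,"ry": 0,"rz": 0},
  {"gripper": -1,"x": 0.04,"y": 0,"z": 0,"rx": 0,"ry": 0,"rz": 0},
  {"gripper": -1,"x": 0.04,"y": 0,"z": 0,"rx": 0,"ry": 0,"rz": 0},
  {"gripper": -1,"x": 0.04,"y": 0,"z": 0,"rx": 0,"ry": 0,"rz": 0},
  {"gripper": -1,"x": 0.02,"y": 0,"z": 0,"rx": 0,"ry": 0,"rz": 0},
  {"gripper": -1,"x": 0,"y": 0,"z": 0,"rx": 0,"ry": 0,"rz": 0},
  {"gripper": -1,"x": 0,"y": 0,"z": 0,"rx": 0,"ry": 0,"rz": 0},
])

```text
t: 12.17
ee_pos: [0.6377, 0.0108, 0.0602]
tcp_rot: [[0.001, 0.021, 1.0], [-0.0, 1.0, -0.021], [-1.0, -0.0, 0.001]]
ft_force: [-2.4, 0.8, 9.0]
opening: 0.0121
```

Emit:
step_arm([
  {"gripper": -1,"x": 0,"y": 0,"z": 0,"rx": 0.5,"ry": 0,"rz": 0},
  {"gripper": -1,"x": 0,"y": 0,"z": 0,"rx": 0.75,"ry": 0,"rz": 0},
  {"gripper": -1,"x": 0,"y": 0,"z": 0,"rx": 0.75,"ry": 0,"rz": 0},
  {"gripper": -1,"x": 0,"y": 0,"z": 0,"rx": 0.75,"ry": 0,"rz": 0},
  {"gripper": -1,"x": 0,"y": 0,"z": 0,"rx": 0.75,"ry": 0,"rz": 0},
  {"gripper": -1,"x": 0,"y": 0,"z": 0,"rx": 0.75,"ry": 0,"rz": 0},
  {"gripper": -1,"x": 0,"y": 0,"z": 0,"rx": 0.75,"ry": 0,"rz": 0},
  {"gripper": -1,"x": 0,"y": 0,"z": 0,"rx": 0.75,"ry": 0,"rz": 0},
  {"gripper": -1,"x": 0,"y": 0,"z": 0,"rx": 0.5,"ry": 0,"rz": 0},
  {"gripper": -1,"x": 0,"y": 0,"z": 0,"rx": 0.25,"ry": 0,"rz": 0},
  {"gripper": -1,"x": 0,"y": 0,"z": 0,"rx": 0,"ry": 0,"rz": 0},
])

```text
t: 13.08
ee_pos: [0.6392, 0.0106, 0.0607]
tcp_rot: [[0.004, 0.457, 0.889], [-0.001, 0.889, -0.457], [-1.0, 0.001, 0.004]]
ft_force: [-0.6, 0.7, 8.0]
opening: 0.0119
```

Run:
```python
from h import *
st=observe(); R=np.array(st['tcp_rot']); print(st['t'],st['ee_pos'],np.degrees(np.arctan2(R[1,1],R[0,1])),st['ft_force'],st['wrist_torque'],st['opening'])
```

```text
13.0833 [0.63924451 0.01062988 0.06068674] 62.79336083455271 [-0.64748395  0.66972838  7.99436999] [ 0.07464058 -0.05151107  0.07980208] 0.011854443163711982
```

Emit:
step_arm([
  {"gripper": -1,"x": 0,"y": 0,"z": 0,"rx": 0.75,"ry": 0,"rz": 0},
  {"gripper": -1,"x": 0,"y": 0,"z": 0,"rx": 0.75,"ry": 0,"rz": 0},
  {"gripper": -1,"x": 0,"y": 0,"z": 0,"rx": 0.75,"ry": 0,"rz": 0},
  {"gripper": -1,"x": 0,"y": 0,"z": 0,"rx": 0.75,"ry": 0,"rz": 0},
  {"gripper": -1,"x": 0,"y": 0,"z": 0,"rx": 0.75,"ry": 0,"rz": 0},
  {"gripper": -1,"x": 0,"y": 0,"z": 0,"rx": 0.75,"ry": 0,"rz": 0},
  {"gripper": -1,"x": 0,"y": 0,"z": 0,"rx": 0.75,"ry": 0,"rz": 0},
  {"gripper": -1,"x": 0,"y": 0,"z": 0,"rx": 0.75,"ry": 0,"rz": 0},
  {"gripper": -1,"x": 0,"y": 0,"z": 0,"rx": 0.75,"ry": 0,"rz": 0},
  {"gripper": -1,"x": 0,"y": 0,"z": 0,"rx": 0.75,"ry": 0,"rz": 0},
  {"gripper": -1,"x": 0,"y": 0,"z": 0,"rx": 0.5,"ry": 0,"rz": 0},
  {"gripper": -1,"x": 0,"y": 0,"z": 0,"rx": 0,"ry": 0,"rz": 0},
])

```text
t: 14.08
ee_pos: [0.6393, 0.0106, 0.0607]
tcp_rot: [[0.004, 0.859, 0.511], [-0.001, 0.511, -0.859], [-1.0, 0.004, 0.003]]
ft_force: [-0.0, 0.7, 8.5]
opening: 0.0117
```

```bash
cat > s.py <<'E'
from h import *
st=observe(); R=np.array(st['tcp_rot']); print(st['t'],st['ee_pos'].round(4),np.degrees(np.arctan2(R[1,1],R[0,1])).round(2),R[:,0].round(4),st['ft_force'].round(2),st['wrist_torque'].round(3),st['opening'])
E
python3 s.py
```

```text
14.0833 [0.6393 0.0106 0.0607] 30.76 [ 4.5e-03 -6.0e-04 -1.0e+00] [-0.05  0.66  8.51] [ 0.058 -0.03   0.003] 0.011710228312309534
```

Emit:
step_arm([
  {"gripper": -1,"x": 0,"y": 0,"z": 0,"rx": 0.7,"ry": 0,"rz": 0},
  {"gripper": -1,"x": 0,"y": 0,"z": 0,"rx": 0.7,"ry": 0,"rz": 0},
  {"gripper": -1,"x": 0,"y": 0,"z": 0,"rx": 0.7,"ry": 0,"rz": 0},
  {"gripper": -1,"x": 0,"y": 0,"z": 0,"rx": 0.7,"ry": 0,"rz": 0},
  {"gripper": -1,"x": 0,"y": 0,"z": 0,"rx": 0.7,"ry": 0,"rz": 0},
  {"gripper": -1,"x": 0,"y": 0,"z": 0,"rx": 0.7,"ry": 0,"rz": 0},
  {"gripper": -1,"x": 0,"y": 0,"z": 0,"rx": 0.7,"ry": 0,"rz": 0},
  {"gripper": -1,"x": 0,"y": 0,"z": 0,"rx": 0.7,"ry": 0,"rz": 0},
  {"gripper": -1,"x": 0,"y": 0,"z": 0,"rx": 0.7,"ry": 0,"rz": 0},
  {"gripper": -1,"x": 0,"y": 0,"z": 0,"rx": 0.7,"ry": 0,"rz": 0},
  {"gripper": -1,"x": 0,"y": 0,"z": 0,"rx": 0.7,"ry": 0,"rz": 0},
  {"gripper": -1,"x": 0,"y": 0,"z": 0,"rx": 0.3,"ry": 0,"rz": 0},
  {"gripper": -1,"x": 0,"y": 0,"z": 0,"rx": 0,"ry": 0,"rz": 0},
])

```text
t: 15.17
ee_pos: [0.6395, 0.0104, 0.0608]
tcp_rot: [[0.005, 1.0, -0.021], [-0.001, -0.021, -1.0], [-1.0, 0.005, 0.001]]
ft_force: [-0.1, 0.2, 7.6]
opening: 0.0118
```

```bash
python3 s.py
```

```text
15.1667 [0.6395 0.0104 0.0608] -1.21 [ 4.9e-03 -9.0e-04 -1.0e+00] [-0.13  0.16  7.6 ] [ 0.026 -0.001  0.05 ] 0.0117616674705722
```

Emit:
step_arm([
  {"gripper": -1,"x": 0,"y": -0.0125,"z": 0,"rx": 0,"ry": 0,"rz": 0},
  {"gripper": -1,"x": -0.03,"y": 0,"z": 0,"rx": 0,"ry": 0,"rz": 0},
  {"gripper": -1,"x": -0.03,"y": 0,"z": 0,"rx": 0,"ry": 0,"rz": 0},
  {"gripper": -1,"x": 0,"y": 0,"z": 0,"rx": 0,"ry": 0,"rz": 0},
  {"gripper": -1,"x": 0,"y": 0,"z": 0,"rx": 0,"ry": 0,"rz": 0},
])

```text
t: 15.58
ee_pos: [0.6395, 0.0104, 0.0631]
tcp_rot: [[0.006, 1.0, -0.021], [-0.001, -0.021, -1.0], [-1.0, 0.006, 0.001]]
ft_force: [1.1, -0.5, 6.5]
opening: 0.0116
```

Emit:
step_arm([
  {"gripper": -1,"x": -0.02,"y": 0,"z": 0,"rx": 0,"ry": 0,"rz": 0},
  {"gripper": -1,"x": -0.02,"y": 0,"z": 0,"rx": 0,"ry": 0,"rz": 0},
  {"gripper": -1,"x": 0,"y": 0,"z": 0,"rx": 0,"ry": 0,"rz": 0},
  {"gripper": -1,"x": 0,"y": 0,"z": 0,"rx": 0,"ry": 0,"rz": 0},
])

```text
t: 15.92
ee_pos: [0.6394, 0.0105, 0.0642]
tcp_rot: [[0.006, 1.0, -0.021], [-0.001, -0.021, -1.0], [-1.0, 0.006, 0.001]]
ft_force: [3.3, -0.6, 4.9]
opening: 0.012
```

```bash
python3 s.py
```

```text
15.9167 [0.6394 0.0105 0.0642] -1.19 [ 5.7e-03 -8.0e-04 -1.0e+00] [ 3.27 -0.58  4.91] [-0.014 -0.599 -0.039] 0.011970689565214689
```

Emit:
step_arm([
  {"gripper": -1,"x": 0,"y": 0.015,"z": 0,"rx": 0,"ry": 0,"rz": 0},
  {"gripper": -1,"x": -0.015,"y": 0,"z": 0,"rx": 0,"ry": 0,"rz": 0},
  {"gripper": -1,"x": 0,"y": 0,"z": 0,"rx": 0,"ry": 0,"rz": 0},
  {"gripper": -1,"x": 0,"y": 0,"z": 0,"rx": 0,"ry": 0,"rz": 0},
  {"gripper": -1,"x": 0,"y": 0,"z": 0,"rx": 0,"ry": 0,"rz": 0},
])

```text
t: 16.33
ee_pos: [0.6391, 0.0105, 0.0644]
tcp_rot: [[0.004, 1.0, -0.021], [-0.001, -0.021, -1.0], [-1.0, 0.004, 0.0]]
ft_force: [2.3, -0.5, 5.2]
opening: 0.0119
```

```bash
python3 s.py
```

```text
16.3333 [0.6391 0.0105 0.0644] -1.18 [ 3.5e-03 -6.0e-04 -1.0e+00] [ 2.33 -0.49  5.18] [-0.114 -0.711  0.021] 0.011865877873324538
```

Emit:
step_arm([
  {"gripper": -1,"x": -0.015,"y": 0.01,"z": 0,"rx": 0,"ry": 0,"rz": 0},
  {"gripper": -1,"x": 0,"y": 0,"z": 0,"rx": 0,"ry": 0,"rz": 0},
  {"gripper": -1,"x": 0,"y": 0,"z": 0,"rx": 0,"ry": 0,"rz": 0},
  {"gripper": -1,"x": 0,"y": 0,"z": 0,"rx": 0,"ry": 0,"rz": 0},
])

```text
t: 16.67
ee_pos: [0.6385, 0.0106, 0.0644]
tcp_rot: [[0.001, 1.0, -0.021], [-0.0, -0.021, -1.0], [-1.0, 0.001, 0.0]]
ft_force: [4.4, -0.3, 3.4]
opening: 0.0119
```

```bash
python3 s.py
python3 - <<'E'
from h import *
st=observe(); c=cam('wrist',st); im,D=imaging.grab_frame('wrist'); np.savez('w4',im=im,D=D,pos=st['ee_pos'],R=st['tcp_rot']); save('w4',im,1.5)
E
```

```text
16.6667 [0.6385 0.0106 0.0644] -1.18 [ 1.3e-03 -3.0e-04 -1.0e+00] [ 4.43 -0.3   3.42] [-0.117 -0.841  0.007] 0.011875392678989584
```

View pics/w4.png

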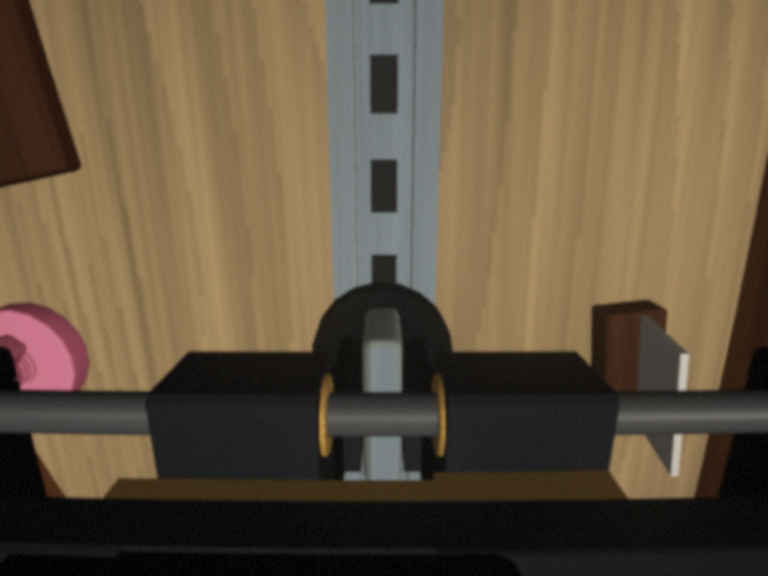

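The wrist view shows the bar in line with the rail at column 382, the rail running up between columns 330 and 440. Now checking how well it is centred.

Run:
```python
from h import *
f=np.load('w4.npz'); im,D=f['im'],f['D']; st=dict(ee_pos=f['pos'],tcp_rot=f['R']); c=cam('wrist',st); P=cloud(c,D); g=im.mean(2)
Q=P[:185].reshape(-1,3); t=Q[(Q[:,2]>.036)&(Q[:,2]<.046)&(abs(Q[:,0]-.638)<.03)]
ys=[];cs=[]
for y0 in np.arange(t[:,1].min()+.005,t[:,1].max(),.01):
    s=t[abs(t[:,1]-y0)<.005]; 
    near=s[s[:,0]<.638,0]; far=s[s[:,0]>.638,0]
    if len(near)>5 and len(far)>5:
        print((1e3*np.r_[y0,near.min(),near.max(),far.min(),far.max(),np.median(s[:,2])]).round(1)); ys.append(y0); cs.append((near.max()+far.min()+near.min()+far.max())/4)
p=np.polyfit(ys,cs,1); print(p,np.polyval(p,.0106))
B=P[195:245].reshape(-1,3); R=f['R']
b=B[(B[:,2]>.088)&(B[:,2]<.103)&(abs(B[:,0]-.639)<.015)&(abs(B[:,1]-.011)<.04)]
print('bar',(np.percentile(b,[1,50,99],axis=0)*1e3).round(1))
a=P[185:215].reshape(-1,3); a=a[(a[:,2]>.042)&(a[:,2]<.062)&(abs(a[:,0]-.639)<.04)]; print('buf',(np.percentile(a,[.5,99.5],axis=0)*1e3).round(1))
```

```text
[ 43.  618.2 627.7 649.6 659.3  40.8]
[ 53.  618.2 628.1 649.9 659.7  40.9]
[ 63.  618.5 628.3 650.2 659.7  40.9]
[ 73.  618.7 628.4 650.2 660.1  40.9]
[ 83.  618.8 628.6 650.4 660.1  40.8]
[ 93.  619.1 628.8 650.7 660.5  40.9]
[103.  619.1 628.9 650.9 660.8  40.9]
[113.  619.3 629.1 651.1 660.9  40.9]
[123.  619.4 629.4 651.3 661.3  40.8]
[133.  619.9 629.4 651.6 660.7  40.8]
[0.01914561 0.63794189] 0.6381448299840327
bar [[626.1  21.8  88.2]
 [637.6  31.3  97.2]
 [650.1  34.3  99.4]]
buf [[614.5  23.9  42.3]
 [660.   37.1  56.3]]
```

Emit:
step_arm([
  {"gripper": -1,"x": 0.015,"y": 0.02,"z": 0,"rx": 0,"ry": 0,"rz": 0},
  {"gripper": -1,"x": 0.01,"y": 0,"z": 0,"rx": 0,"ry": 0,"rz": 0},
  {"gripper": -1,"x": 0,"y": 0,"z": 0,"rx": 0,"ry": 0,"rz": 0},
  {"gripper": -1,"x": 0,"y": 0,"z": 0,"rx": 0,"ry": 0,"rz": 0},
])

```text
t: 17.05
ee_pos: [0.6385, 0.0106, 0.0636]
tcp_rot: [[-0.0, 1.0, -0.02], [-0.0, -0.02, -1.0], [-1.0, -0.0, 0.0]]
ft_force: [3.1, -1.2, 5.4]
opening: 0.0116
```

```bash
python3 s.py
```

```text
17.05 [0.6385 0.0106 0.0636] -1.17 [-5.e-04 -2.e-04 -1.e+00] [ 3.07 -1.17  5.42] [-0.209 -0.677 -0.046] 0.011643020436338048
```

Emit:
step_arm([
  {"gripper": -1,"x": 0,"y": 0.015,"z": -0.02,"rx": 0,"ry": 0,"rz": 0},
  {"gripper": -1,"x": 0,"y": 0,"z": -0.05,"rx": 0,"ry": 0,"rz": 0},
  {"gripper": -1,"x": 0,"y": 0,"z": -0.08,"rx": 0,"ry": 0,"rz": 0},
  {"gripper": -1,"x": 0,"y": 0,"z": -0.08,"rx": 0,"ry": 0,"rz": 0},
  {"gripper": -1,"x": 0,"y": 0,"z": -0.08,"rx": 0,"ry": 0,"rz": 0},
  {"gripper": -1,"x": 0,"y": 0,"z": -0.08,"rx": 0,"ry": 0,"rz": 0},
  {"gripper": -1,"x": 0,"y": 0,"z": -0.08,"rx": 0,"ry": 0,"rz": 0},
])

```text
t: 17.63
ee_pos: [0.6389, 0.0282, 0.0635]
tcp_rot: [[-0.002, 1.0, -0.02], [-0.002, -0.02, -1.0], [-1.0, -0.002, 0.002]]
ft_force: [1.9, -3.9, 5.4]
opening: 0.0115
```

```bash
python3 s.py
```

```text
17.6333 [0.6389 0.0282 0.0635] -1.13 [-0.002  -0.0023 -1.    ] [ 1.9  -3.91  5.41] [-0.895 -0.497 -0.003] 0.011481152045648502
```

Emit:
step_arm([
  {"gripper": -1,"x": 0,"y": 0,"z": -0.1,"rx": 0,"ry": 0,"rz": 0},
  {"gripper": -1,"x": 0,"y": 0,"z": -0.1,"rx": 0,"ry": 0,"rz": 0},
  {"gripper": -1,"x": 0,"y": 0,"z": -0.1,"rx": 0,"ry": 0,"rz": 0},
  {"gripper": -1,"x": 0,"y": 0,"z": -0.1,"rx": 0,"ry": 0,"rz": 0},
  {"gripper": -1,"x": 0,"y": 0,"z": -0.1,"rx": 0,"ry": 0,"rz": 0},
  {"gripper": -1,"x": 0,"y": 0,"z": -0.1,"rx": 0,"ry": 0,"rz": 0},
  {"gripper": -1,"x": 0,"y": 0,"z": -0.1,"rx": 0,"ry": 0,"rz": 0},
  {"gripper": -1,"x": 0,"y": 0,"z": -0.1,"rx": 0,"ry": 0,"rz": 0},
  {"gripper": -1,"x": 0,"y": 0,"z": -0.1,"rx": 0,"ry": 0,"rz": 0},
  {"gripper": -1,"x": 0,"y": 0,"z": -0.1,"rx": 0,"ry": 0,"rz": 0},
  {"gripper": -1,"x": 0,"y": 0,"z": -0.1,"rx": 0,"ry": 0,"rz": 0},
  {"gripper": -1,"x": 0,"y": 0,"z": -0.1,"rx": 0,"ry": 0,"rz": 0},
  {"gripper": -1,"x": 0,"y": 0,"z": -0.1,"rx": 0,"ry": 0,"rz": 0},
  {"gripper": -1,"x": 0,"y": 0,"z": 0,"rx": 0,"ry": 0,"rz": 0},
])

```text
t: 18.8
ee_pos: [0.6399, 0.0809, 0.0635]
tcp_rot: [[-0.002, 1.0, -0.019], [-0.002, -0.019, -1.0], [-1.0, -0.002, 0.002]]
ft_force: [1.9, -2.8, 6.3]
opening: 0.0119
```

```bash
python3 s.py
python3 - <<'E'
from h import *
im,D=imaging.grab_frame('top'); c=cam('top'); P=cloud(c,D); f=np.load('top.npz'); P0=cloud(c,f['D'])
for n,p in(('before',P0),('now',P)):
    q=p[70:170,130:222].reshape(-1,3); s=q[(q[:,2]>.085)&(q[:,2]<.112)]; print(n,cv2.minAreaRect(s[:,:2].astype(np.float32)*1000))
i,R,o=cam('scene'); 
im,D=imaging.grab_frame('scene'); save('s2',im[150:384,60:360],2.5)
# stop in the scene image
E
```

```text
18.8 [0.6399 0.0809 0.0635] -1.11 [-0.0019 -0.0019 -1.    ] [ 1.89 -2.84  6.31] [-0.469 -0.518 -0.002] 0.011945989509011328
before ((747.770751953125, 262.9169006347656), (243.8735809326172, 302.5143127441406), 88.6369857788086)
now ((748.7044677734375, 262.5082092285156), (242.6727752685547, 304.5978698730469), 88.55426788330078)
```

View pics/s2.png

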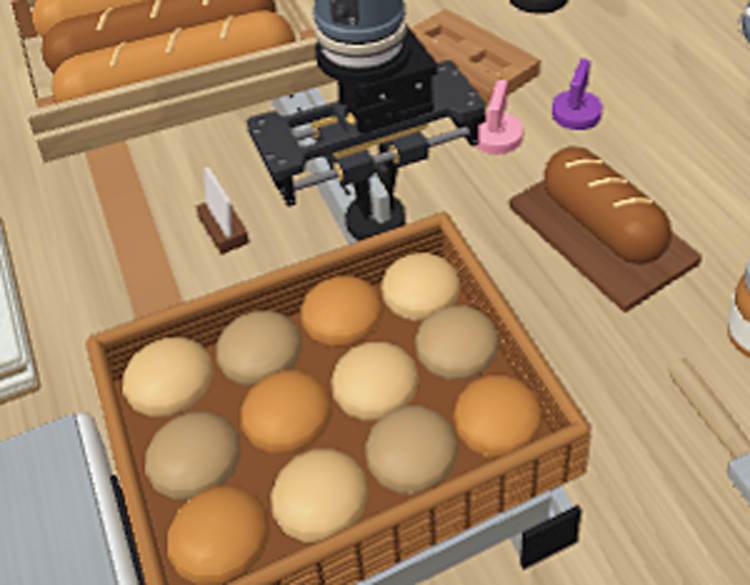

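The scene crop shows the stop upright in the rail at about (375,215), just short of the basket's rim (rim corner at (440,220)). The basket has not moved. Approaching it gently.

Emit:
step_arm([
  {"gripper": -1,"x": 0,"y": 0,"z": -0.08,"rx": 0,"ry": 0,"rz": 0},
  {"gripper": -1,"x": 0,"y": 0,"z": -0.08,"rx": 0,"ry": 0,"rz": 0},
  {"gripper": -1,"x": 0,"y": 0,"z": -0.08,"rx": 0,"ry": 0,"rz": 0},
  {"gripper": -1,"x": 0,"y": 0,"z": -0.08,"rx": 0,"ry": 0,"rz": 0},
  {"gripper": -1,"x": 0,"y": 0,"z": -0.08,"rx": 0,"ry": 0,"rz": 0},
  {"gripper": -1,"x": 0,"y": 0,"z": -0.08,"rx": 0,"ry": 0,"rz": 0},
  {"gripper": -1,"x": 0,"y": 0,"z": 0,"rx": 0,"ry": 0,"rz": 0},
])

```text
t: 19.48
ee_pos: [0.6403, 0.0998, 0.0635]
tcp_rot: [[-0.002, 1.0, -0.019], [-0.002, -0.019, -1.0], [-1.0, -0.002, 0.002]]
ft_force: [1.2, -3.0, 5.9]
opening: 0.0116
```

Emit:
step_arm([
  {"gripper": -1,"x": 0,"y": 0,"z": -0.025,"rx": 0,"ry": 0,"rz": 0},
  {"gripper": -1,"x": 0,"y": 0,"z": -0.025,"rx": 0,"ry": 0,"rz": 0},
  {"gripper": -1,"x": 0,"y": 0,"z": -0.025,"rx": 0,"ry": 0,"rz": 0},
  {"gripper": -1,"x": 0,"y": 0,"z": -0.025,"rx": 0,"ry": 0,"rz": 0},
  {"gripper": -1,"x": 0,"y": 0,"z": -0.025,"rx": 0,"ry": 0,"rz": 0},
])

```text
t: 19.9
ee_pos: [0.6403, 0.1041, 0.0635]
tcp_rot: [[-0.002, 1.0, -0.02], [-0.003, -0.02, -1.0], [-1.0, -0.002, 0.003]]
ft_force: [1.7, -4.6, 5.4]
opening: 0.0117
```

Emit:
step_arm([
  {"gripper": -1,"x": 0,"y": 0,"z": -0.02,"rx": 0,"ry": 0,"rz": 0},
  {"gripper": -1,"x": 0,"y": 0,"z": -0.02,"rx": 0,"ry": 0,"rz": 0},
  {"gripper": -1,"x": 0,"y": 0,"z": -0.02,"rx": 0,"ry": 0,"rz": 0},
  {"gripper": -1,"x": 0,"y": 0,"z": -0.02,"rx": 0,"ry": 0,"rz": 0},
])

```text
t: 20.23
ee_pos: [0.6404, 0.1072, 0.0635]
tcp_rot: [[-0.002, 1.0, -0.02], [-0.003, -0.02, -1.0], [-1.0, -0.002, 0.003]]
ft_force: [2.1, -5.6, 6.2]
opening: 0.0116
```

Emit:
step_arm([
  {"gripper": -1,"x": 0,"y": 0,"z": -0.015,"rx": 0,"ry": 0,"rz": 0},
  {"gripper": -1,"x": 0,"y": 0,"z": -0.015,"rx": 0,"ry": 0,"rz": 0},
  {"gripper": -1,"x": 0,"y": 0,"z": -0.015,"rx": 0,"ry": 0,"rz": 0},
])

```text
t: 20.48
ee_pos: [0.6404, 0.1091, 0.0635]
tcp_rot: [[-0.002, 1.0, -0.02], [-0.003, -0.02, -1.0], [-1.0, -0.002, 0.003]]
ft_force: [1.4, -4.9, 6.3]
opening: 0.0117
```

Emit:
step_arm([
  {"gripper": -1,"x": 0,"y": 0,"z": -0.015,"rx": 0,"ry": 0,"rz": 0},
  {"gripper": -1,"x": 0,"y": 0,"z": -0.015,"rx": 0,"ry": 0,"rz": 0},
  {"gripper": -1,"x": 0,"y": 0,"z": -0.015,"rx": 0,"ry": 0,"rz": 0},
])

```text
t: 20.73
ee_pos: [0.6405, 0.1108, 0.0635]
tcp_rot: [[-0.002, 1.0, -0.02], [-0.003, -0.02, -1.0], [-1.0, -0.002, 0.003]]
ft_force: [2.1, -5.2, 5.4]
opening: 0.0114
```

Emit:
step_arm([
  {"gripper": -1,"x": 0,"y": 0,"z": -0.012,"rx": 0,"ry": 0,"rz": 0},
  {"gripper": -1,"x": 0,"y": 0,"z": -0.012,"rx": 0,"ry": 0,"rz": 0},
])

```text
t: 20.9
ee_pos: [0.6405, 0.1118, 0.0635]
tcp_rot: [[-0.002, 1.0, -0.02], [-0.003, -0.02, -1.0], [-1.0, -0.002, 0.003]]
ft_force: [2.2, -4.5, 6.6]
opening: 0.0118
```

Emit:
step_arm([
  {"gripper": -1,"x": 0,"y": 0,"z": -0.012,"rx": 0,"ry": 0,"rz": 0},
  {"gripper": -1,"x": 0,"y": 0,"z": -0.012,"rx": 0,"ry": 0,"rz": 0},
  {"gripper": -1,"x": 0,"y": 0,"z": -0.012,"rx": 0,"ry": 0,"rz": 0},
])

```text
t: 21.15
ee_pos: [0.6405, 0.1132, 0.0635]
tcp_rot: [[-0.002, 1.0, -0.02], [-0.003, -0.02, -1.0], [-1.0, -0.002, 0.003]]
ft_force: [1.2, -4.3, 6.2]
opening: 0.0116
```

Emit:
step_arm([
  {"gripper": -1,"x": 0,"y": 0,"z": -0.012,"rx": 0,"ry": 0,"rz": 0},
  {"gripper": -1,"x": 0,"y": 0,"z": -0.012,"rx": 0,"ry": 0,"rz": 0},
])

```text
t: 21.32
ee_pos: [0.6406, 0.1142, 0.0635]
tcp_rot: [[-0.002, 1.0, -0.02], [-0.003, -0.02, -1.0], [-1.0, -0.002, 0.003]]
ft_force: [1.3, -5.0, 6.0]
opening: 0.0118
```

Emit:
step_arm([
  {"gripper": -1,"x": 0,"y": 0,"z": -0.012,"rx": 0,"ry": 0,"rz": 0},
  {"gripper": -1,"x": 0,"y": 0,"z": -0.012,"rx": 0,"ry": 0,"rz": 0},
])

```text
t: 21.48
ee_pos: [0.6406, 0.1151, 0.0635]
tcp_rot: [[-0.002, 1.0, -0.02], [-0.003, -0.02, -1.0], [-1.0, -0.002, 0.003]]
ft_force: [2.4, -4.0, 5.4]
opening: 0.0116
```

Emit:
step_arm([
  {"gripper": -1,"x": 0,"y": 0,"z": -0.012,"rx": 0,"ry": 0,"rz": 0},
  {"gripper": -1,"x": 0,"y": 0,"z": -0.012,"rx": 0,"ry": 0,"rz": 0},
])

```text
t: 21.65
ee_pos: [0.6406, 0.1161, 0.0635]
tcp_rot: [[-0.002, 1.0, -0.02], [-0.003, -0.02, -1.0], [-1.0, -0.002, 0.003]]
ft_force: [1.8, -4.9, 5.5]
opening: 0.0116
```

Emit:
step_arm([
  {"gripper": -1,"x": 0,"y": 0,"z": -0.012,"rx": 0,"ry": 0,"rz": 0},
  {"gripper": -1,"x": 0,"y": 0,"z": -0.012,"rx": 0,"ry": 0,"rz": 0},
])

```text
t: 21.82
ee_pos: [0.6406, 0.117, 0.0635]
tcp_rot: [[-0.002, 1.0, -0.02], [-0.003, -0.02, -1.0], [-1.0, -0.002, 0.003]]
ft_force: [1.2, -5.2, 5.2]
opening: 0.0117
```

Emit:
step_arm([
  {"gripper": -1,"x": 0,"y": 0,"z": -0.012,"rx": 0,"ry": 0,"rz": 0},
  {"gripper": -1,"x": 0,"y": 0,"z": -0.012,"rx": 0,"ry": 0,"rz": 0},
])

```text
t: 21.98
ee_pos: [0.6406, 0.118, 0.0635]
tcp_rot: [[-0.002, 1.0, -0.02], [-0.003, -0.02, -1.0], [-1.0, -0.002, 0.003]]
ft_force: [3.2, -4.5, 6.1]
opening: 0.0116
```

Emit:
step_arm([
  {"gripper": -1,"x": 0,"y": 0,"z": -0.012,"rx": 0,"ry": 0,"rz": 0},
  {"gripper": -1,"x": 0,"y": 0,"z": -0.012,"rx": 0,"ry": 0,"rz": 0},
])

```text
t: 22.15
ee_pos: [0.6407, 0.1187, 0.0635]
tcp_rot: [[-0.002, 1.0, -0.019], [-0.003, -0.019, -1.0], [-1.0, -0.002, 0.003]]
ft_force: [1.9, -7.0, 5.4]
opening: 0.0115
```

Emit:
step_arm([
  {"gripper": -1,"x": 0,"y": 0,"z": -0.012,"rx": 0,"ry": 0,"rz": 0},
  {"gripper": -1,"x": 0,"y": 0,"z": -0.012,"rx": 0,"ry": 0,"rz": 0},
])

```text
t: 22.32
ee_pos: [0.6406, 0.1189, 0.0634]
tcp_rot: [[-0.003, 1.0, -0.019], [-0.005, -0.019, -1.0], [-1.0, -0.003, 0.005]]
ft_force: [1.6, -8.3, 6.7]
opening: 0.0118
```

Emit:
step_arm([
  {"gripper": -1,"x": 0,"y": 0,"z": -0.012,"rx": 0,"ry": 0,"rz": 0},
  {"gripper": -1,"x": 0,"y": 0,"z": 0,"rx": 0,"ry": 0,"rz": 0},
])

```text
t: 22.48
ee_pos: [0.6406, 0.1189, 0.0634]
tcp_rot: [[-0.003, 1.0, -0.019], [-0.005, -0.019, -1.0], [-1.0, -0.003, 0.006]]
ft_force: [1.7, -8.3, 6.5]
opening: 0.0117
```

Emit:
step_arm([
  {"gripper": -1,"x": 0,"y": 0,"z": -0.006,"rx": 0,"ry": 0,"rz": 0},
  {"gripper": -1,"x": 0,"y": 0,"z": 0,"rx": 0,"ry": 0,"rz": 0},
])

```text
t: 22.65
ee_pos: [0.6407, 0.1189, 0.0634]
tcp_rot: [[-0.003, 1.0, -0.019], [-0.006, -0.019, -1.0], [-1.0, -0.003, 0.006]]
ft_force: [1.8, -8.9, 6.3]
opening: 0.0117
```

Emit:
step_arm([
  {"gripper": -1,"x": 0,"y": 0,"z": -0.01,"rx": 0,"ry": 0,"rz": 0},
  {"gripper": -1,"x": 0,"y": 0,"z": 0,"rx": 0,"ry": 0,"rz": 0},
  {"gripper": -1,"x": 0,"y": 0,"z": 0,"rx": 0,"ry": 0,"rz": 0},
  {"gripper": -1,"x": 0,"y": 0,"z": 0,"rx": 0,"ry": 0,"rz": 0},
])

```text
t: 22.98
ee_pos: [0.6407, 0.119, 0.0634]
tcp_rot: [[-0.003, 1.0, -0.019], [-0.006, -0.019, -1.0], [-1.0, -0.003, 0.006]]
ft_force: [1.8, -10.3, 5.8]
opening: 0.012
```

```bash
python3 s.py
```

```text
22.9833 [0.6407 0.119  0.0634] -1.08 [-0.0028 -0.0062 -1.    ] [  1.78 -10.32   5.8 ] [-1.803 -0.514  0.035] 0.012009340724094692
```

Emit:
step_arm([
  {"gripper": -1,"x": 0,"y": 0,"z": 0.012,"rx": 0,"ry": 0,"rz": 0},
  {"gripper": -1,"x": -0.02,"y": 0,"z": 0,"rx": 0,"ry": 0,"rz": 0},
  {"gripper": -1,"x": 0,"y": 0,"z": 0,"rx": 0,"ry": 0,"rz": 0},
  {"gripper": -1,"x": 0,"y": 0,"z": 0,"rx": 0,"ry": 0,"rz": 0},
])

```text
t: 23.32
ee_pos: [0.6406, 0.1189, 0.0641]
tcp_rot: [[-0.003, 1.0, -0.019], [-0.005, -0.019, -1.0], [-1.0, -0.003, 0.005]]
ft_force: [1.4, -9.0, 5.9]
opening: 0.0121
```

```bash
python3 s.py
```

```text
23.3167 [0.6406 0.1189 0.0641] -1.09 [-0.0028 -0.0054 -1.    ] [ 1.37 -8.99  5.85] [-1.603 -0.505  0.005] 0.012064340511388896
```

Height is about 40 mm, still pressing gently. Now letting go.

Emit:
step_arm([
  {"gripper": -0.5,"x": -0.01,"y": 0,"z": 0,"rx": 0,"ry": 0,"rz": 0},
  {"gripper": -0.5,"x": 0,"y": 0,"z": 0,"rx": 0,"ry": 0,"rz": 0},
  {"gripper": -0.5,"x": 0,"y": 0,"z": 0,"rx": 0,"ry": 0,"rz": 0},
  {"gripper": -0.2,"x": 0,"y": 0,"z": 0,"rx": 0,"ry": 0,"rz": 0},
  {"gripper": -0.2,"x": 0,"y": 0,"z": 0,"rx": 0,"ry": 0,"rz": 0},
  {"gripper": -0.2,"x": 0,"y": 0,"z": 0,"rx": 0,"ry": 0,"rz": 0},
  {"gripper": -0.2,"x": 0,"y": 0,"z": 0,"rx": 0,"ry": 0,"rz": 0},
  {"gripper": -0.2,"x": 0,"y": 0,"z": 0,"rx": 0,"ry": 0,"rz": 0},
])

```text
t: 23.98
ee_pos: [0.6414, 0.1225, 0.0644]
tcp_rot: [[-0.0, 1.0, -0.02], [0.0, -0.02, -1.0], [-1.0, -0.0, -0.0]]
ft_force: [1.0, 0.0, 0.1]
opening: 0.034
```

```bash
python3 s.py
```

```text
23.9833 [0.6414 0.1225 0.0644] -1.16 [-5.e-04  0.e+00 -1.e+00] [1.02 0.04 0.06] [ 0.009 -0.143  0.041] 0.03398847152102737
```

Emit:
step_arm([
  {"gripper": 0,"x": -0.2,"y": 0,"z": 0,"rx": 0,"ry": 0,"rz": 0},
  {"gripper": 0,"x": -0.4,"y": 0,"z": 0,"rx": 0,"ry": 0,"rz": 0},
  {"gripper": 0,"x": -0.7,"y": 0,"z": 0,"rx": 0,"ry": 0,"rz": 0},
  {"gripper": 0,"x": -0.8,"y": 0,"z": 0,"rx": 0,"ry": 0,"rz": 0},
  {"gripper": 0,"x": -0.8,"y": 0,"z": 0.3,"rx": 0,"ry": 0,"rz": 0},
  {"gripper": 0,"x": -0.8,"y": 0,"z": 0.7,"rx": 0,"ry": 0,"rz": 0},
  {"gripper": 0,"x": -0.3,"y": 0,"z": 0.7,"rx": 0,"ry": 0,"rz": 0},
  {"gripper": 0,"x": 0,"y": -0.7,"z": 0.7,"rx": 0,"ry": 0,"rz": 0},
  {"gripper": 0,"x": 0,"y": -0.7,"z": 0,"rx": 0,"ry": 0,"rz": 0},
  {"gripper": 0,"x": 0,"y": -0.7,"z": 0,"rx": 0,"ry": 0,"rz": 0},
  {"gripper": 0,"x": 0,"y": -0.7,"z": 0,"rx": 0,"ry": 0,"rz": 0},
  {"gripper": 0,"x": 0,"y": -0.7,"z": 0,"rx": 0,"ry": 0,"rz": 0},
  {"gripper": 0,"x": 0,"y": 0,"z": 0,"rx": 0,"ry": 0,"rz": 0},
])

```text
t: 25.07
ee_pos: [0.4925, 0.0308, 0.2238]
tcp_rot: [[-0.008, 1.0, -0.021], [0.001, -0.021, -1.0], [-1.0, -0.008, -0.001]]
ft_force: [-0.7, 0.3, -0.3]
opening: 0.0436
```

Run:
```python
from h import *
c=cam('top'); im,D=imaging.grab_frame('top'); P=cloud(c,D)
q=P[70:170,130:222].reshape(-1,3); s=q[(q[:,2]>.085)&(q[:,2]<.112)&(q[:,1]>.14)]; print('basket',cv2.minAreaRect(s[:,:2].astype(np.float32)*1000))
Q=P.reshape(-1,3); s=Q[(Q[:,2]>.085)&(Q[:,2]<.105)&(abs(Q[:,0]-.64)<.02)&(abs(Q[:,1]-.112)<.03)]; print('bar top',len(s),s.mean(0) if len(s) else 0, np.median(s[:,2]) if len(s) else 0, cv2.minAreaRect(s[:,:2].astype(np.float32)*1000) if len(s) else 0)
save('t3',im[60:260,110:420],2.4); print(observe()['t'])
```

```text
basket ((747.8853759765625, 262.2090148925781), (243.3141326904297, 303.8619384765625), 89.41421508789062)
bar top 22 [0.63512674 0.13361121 0.09790466] 0.09847186725966539 ((635.9282836914062, 133.63909912109375), (17.324289321899414, 10.720590591430664), 75.09056091308594)
25.1167
```

View pics/t3.png

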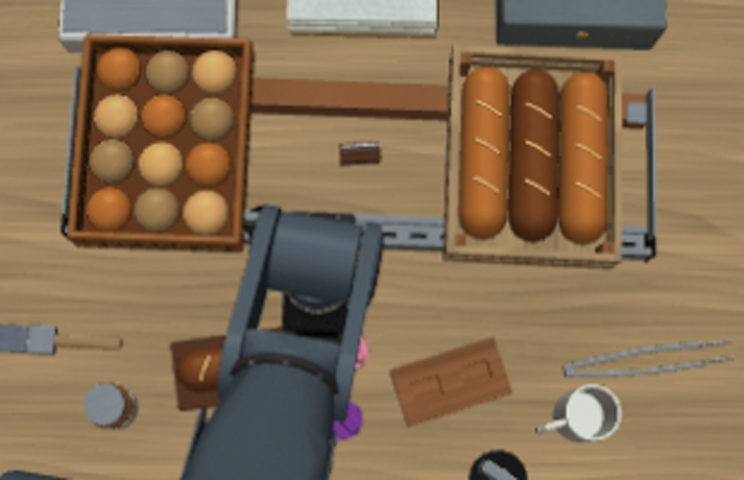

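The arm hides the stop in this top view; everything else is where it was. I'll move the arm aside and check the stop itself.

Emit:
step_arm([
  {"gripper": 0,"x": -0.2,"y": 0,"z": 0.4,"rx": 0,"ry": 0,"rz": 0},
  {"gripper": 0,"x": -0.2,"y": 0,"z": 0.9,"rx": 0,"ry": 0,"rz": 0},
  {"gripper": 0,"x": 0,"y": 0,"z": 0.9,"rx": 0,"ry": 0,"rz": 0},
  {"gripper": 0,"x": 0,"y": 0,"z": 0.9,"rx": 0,"ry": 0,"rz": 0},
  {"gripper": 0,"x": 0,"y": 0,"z": 0.9,"rx": 0,"ry": 0,"rz": 0},
  {"gripper": 0,"x": 0,"y": 0,"z": 0.9,"rx": 0,"ry": 0,"rz": 0},
  {"gripper": 0,"x": 0,"y": 0,"z": 0.9,"rx": 0,"ry": 0,"rz": 0},
  {"gripper": 0,"x": 0,"y": 0,"z": 0.4,"rx": 0,"ry": 0,"rz": 0},
  {"gripper": 0,"x": 0,"y": 0,"z": 0,"rx": 0,"ry": 0,"rz": 0},
])

```text
t: 25.87
ee_pos: [0.4964, -0.2235, 0.2406]
tcp_rot: [[0.003, 1.0, -0.025], [-0.004, -0.025, -1.0], [-1.0, 0.004, 0.004]]
ft_force: [0.2, 0.2, -0.6]
opening: 0.0436
```

Run:
```python
from h import *
c=cam('top'); im,D=imaging.grab_frame('top'); P=cloud(c,D)
q=P[70:170,130:222].reshape(-1,3); s=q[(q[:,2]>.085)&(q[:,2]<.112)&(q[:,1]>.138)]; print('basket',cv2.minAreaRect(s[:,:2].astype(np.float32)*1000))
Q=P.reshape(-1,3); s=Q[(Q[:,2]>.088)&(Q[:,2]<.106)&(abs(Q[:,0]-.638)<.02)&(Q[:,1]>.08)&(Q[:,1]<.1405)]; print('bar top',len(s),np.median(s,0),cv2.minAreaRect(s[:,:2].astype(np.float32)*1000))
save('t4',np.hstack([im[130:185,190:260],imaging.grab_frame('scene')[0][190:300,180:320][:55*2:2,::2]]),5)
im,D=imaging.grab_frame('scene'); save('s4',im[180:300,150:330],4)
c=cam('scene'); P=cloud(c,D).reshape(-1,3)
b=P[(P[:,2]>.07)&(P[:,2]<.106)&(abs(P[:,0]-.638)<.02)&(P[:,1]>.08)&(P[:,1]<.1405)]; print('scene bar',len(b),(np.percentile(b,[2,50,98],axis=0)*1e3).round(1))
```

```text
basket ((747.7410278320312, 259.69482421875), (246.35906982421875, 304.04913330078125), 89.19409942626953)
bar top 59 [0.63409955 0.11541247 0.09858049] ((635.0423583984375, 115.75338745117188), (46.97255325317383, 12.25426197052002), 89.81474304199219)
scene bar 130 [[634.7  95.8  72.1]
 [643.8 116.6  96.5]
 [646.  139.8  99.6]]
```

View pics/s4.png

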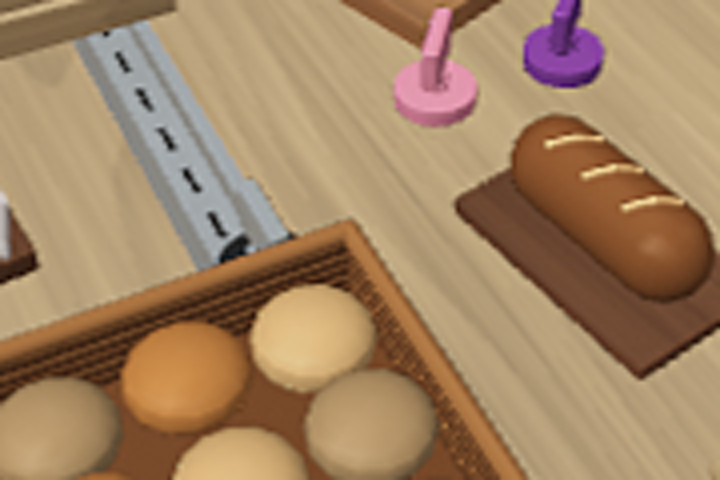

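The scene crop shows the stop against the basket's side, its bar in line with the rail at about (260,215) and upright. The measured heights fit a caught stop, so I'm handing in.

```bash
python3 -c "
from plant import workorder, observe
print(observe()['t'],workorder.hand_in())"
```

```text
the job is handed in; nothing more can be done
26.0167 None
```

I took the stop out of its holder and put its nut into the slot roughly midway between basket and tray. I pressed it down to about 36 mm (9 N upward on the wrist), turned it 90° clockwise and let it come up until it caught. Then I slid it about 108 mm to the basket, pressed, let go and backed the arm away. The job was handed in at t = 26 s.

**Checks that agreed:**
- **Caught:** after release the bar's top measured z ≈ 98.6 mm, so its centre is about 40 to 40.5 mm above the rail. The bar is within about 1° of the rail's line.
- **Pressed on the basket:** drag was 4 to 5 N, and the wrist force rose to 10.3 N at the basket, so the push was about 5.5 N by estimate. Even with no drag at all it stays under 15 N.
- **Undisturbed:** in the last top and scene views, the basket, tray, holder and the other listed things in view looked unmoved. The wrist read about zero after letting go.

**Checks that were less clean:**
- **Centring:** while the stop came up and caught, a sideways force of 2 to 4 N showed the tool 1 to 2 mm off the slot's centre. I eased most of it out. At the end the top camera put the bar about 1 mm off the rail line, close to its 2 mm calibration.
- **Basket position:** the last measured basket outline read about 3 mm closer to the stop. I took that to be the bar's end falling inside the measuring window, since two earlier readings after the slide began agreed with the start to within 1 mm. I did not measure it again.

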